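# Angle-tighten a cam-cap bolt with the ratchet

### The job

On the cylinder head, the cam-cap bolt under the ratchet and angle gauge needs its final turn, but the ratchet is still set to loosen: push the red direction lever on top of the ratchet across to its other stop. Then swing the handle back and forth in the room it has between the fuel pump and the coolant elbow, tightening the bolt (clockwise from above) until the gauge's red needle lines up with the yellow tab and stops there, not past it; do not loosen the bolt. Leave the ratchet on the bolt, and do not disturb the loose things standing around the head.

Things in the scene. Friction and masses are not known exactly. Their poses are not given: they have to be found in the camera images.
- head: Fixed aluminium cylinder head, 430 mm (y) x 200 mm (x), origin: centre of its underside; cam caps to 137 mm high with their bolts. Vertical bolt axis at x -67, y 0 mm. The handle swings between a coolant elbow (36 mm across, top 204 mm, at x -165, y -17 mm) and a fuel pump (43 mm across, top 204 mm, at x -45, y +98 mm).
- drive_axis (a point): Point on the bolt axis in the top face of the ratchet's round steel head (44 mm across, top face 204 mm above the bench). Turns with the ratchet: x points from here along the handle, y to the left of it seen from above, z up.
- handle_grip (a point): Centre of the blue rubber handle (two black rings), 165 mm from the bolt axis, 190 mm above the bench. The rubber is 27 mm in diameter (24 mm at its middle) and reaches from 105 to 195 mm from the axis; then a bare steel shank, 17 mm thick. Axes as drive_axis. It can be pushed from either side or straddled from above; below it is free space.
- ratchet (a joint): Swing of the handle, rad, growing clockwise from above; stops at -0.65 (elbow) and +0.65 (pump); stays where left (0.15 N m drag). At 0 it points 135 deg anticlockwise of the head's +x. Lever at loosen: anticlockwise swings turn the bolt, clockwise runs free; at tighten: clockwise turns it, anticlockwise runs free. Up to 10 deg (one tooth of 36) is lost before the pawl catches.
- selector (a joint): Direction lever, rad: -0.4 at its stop for loosen (as found), +0.4 at its stop for tighten; set from about +0.25 on; near its middle the ratchet runs free both ways. It stays where it is left and takes about 0.05 N m (2 N at its tip) to move.
- lever_tip (a point): Point in the red direction lever, 28 mm from its pivot. The lever is a paddle 8 mm thick standing 3 to 18 mm above the ratchet's top face; its pivot is 36 mm from the bolt axis along the handle, its free end (30 mm from the pivot) points back over the axis. At loosen the free end lies 12 mm left of the handle's line (drive_axis +y); it must go to 12 mm right (-y).
- bolt (a joint): How far the bolt, and with it the socket and the red gauge needle, has been turned, rad, growing clockwise seen from above (tightening); 0 at the start. It takes about 0.8 N m to turn (5 N at handle_grip) and stays where it is left. Once the pawl has caught (about 1.5 deg of give) it follows the handle degree for degree.
- needle_tip (a point): Tip of the red needle on the white dial of the angle gauge (100 mm across, 170 mm above the bench, under the ratchet), 46 mm from the bolt axis. It turns with the bolt.
- marker (a joint): Where the yellow target tab has been set on the dial's rim, rad clockwise from the needle's starting place: the needle is at the tab when joint bolt equals joint marker. Between 1.6 and 2.3. Leave it as it is.
- marker_tab (a point): Point on the dial under the yellow target tab, 46 mm from the bolt axis; x points outward from the axis, y anticlockwise along the dial's rim, z up.
- tape: Bystander, to be left alone: roll of green masking tape, 100 mm across, 48 mm high, lying flat; origin: centre of its underside.
- valve_a: Bystander, to be left alone: steel poppet valve standing on its 44 mm head, 114 mm tall; origin: centre of its underside.
- valve_b: Bystander, to be left alone: second steel poppet valve, standing likewise; origin: centre of its underside.
- cc_plate: Bystander, to be left alone: clear acrylic plate, 130 x 130 x 10 mm, lying flat; origin: centre of its underside.
- lube_bottle: Bystander, to be left alone: white bottle with a red cap, 60 mm across, 170 mm tall; origin: centre of its underside.
- spring_cup: Bystander, to be left alone: dark steel valve-spring spacer, a 36 mm round spool 44 mm tall; origin: centre of its underside.

How it is judged:
By the outcome, as a careful person would: the job done as asked, in the order asked, and still so for the second after the job is handed in, with the robot touching nothing.
It also fails if it takes over 56 s, if anything falls off the work surface, if the arm or the gripper's body presses on something with over 40 N, if the wrist force passes 120 N, or if a joint passes its speed limit or range.

### The arm

A 7-joint arm with a two-finger parallel gripper is mounted at the origin on the work surface. World frame = base frame: x ahead of the robot, y to its left, z up, the work surface at z = 0. Lengths are in mm, angles in rad, forces in N, time in s.
With the tool pointing down it reaches from about 425 to 875 mm from the base axis. Payload 9.9 kg.
Tool frame: the origin (TCP) lies at the very end of the fingers, on their centre line; the grasp point (between the pads) lies 19 mm behind it (robot.tcp_to_grasp is the z of the grasp point in the tool frame, in mm); z points along the fingers, y is the direction in which the jaws open and shut (so a half turn about z gives the same grasp; the last joint's range is limited). The gripper opens to 85 mm and grips with 20 to 120 N. Pads are 22 mm wide; open, the fingers measure 114 mm over their backs; the gripper's body (76 mm by 85 mm) begins 54 mm behind the grasp point. The pads swing forward as they close: fully open they stand 13 mm farther back than shut.
Start: joints at [-1.288, 0.576, 0.025, 1.437, -0.015, 1.129, -0.057], TCP at [242.068, 630.105, 231.289] pointing down, gripper open.
Joint ranges: [-2.76, 2.76], [-0.34, 2.15], [-1.52, 1.57], [0.19, 2.46], [-1.09, 4.23], [0.17, 1.99], [-2.82, 2.82]. Speed limits (rad/s): [2.22, 2.22, 3.01, 3.01, 3.14, 3.14, 3.14].

### API

Orientations are given as a unit quaternion [w, x, y, z].
In Python, from rig import robot gives the robot as it stands.
- The arm moves only by the tool carry_out, never from a script. Its argument "motion" is a list of rows, each a list of 7 numbers: the shift along the tool's x, y, z in m, then the turn, a rotation vector about the tool's x, y, z in degrees, then the finger opening in m, from 0 to 0.0854. In form: [[x, y, z, rx, ry, rz, grip], ...]. A call has 1 to 10 rows; each row shifts and turns the pose as measured when the row begins, along the tool's axes as they then stand; what a row does not reach is not made up. A row lasts 1/10 s, in which the tool goes at most 50 mm and 8.59 degrees, less where a joint would pass 70% of its speed; a pose out of reach is approached as far as the arm can. A call is refused whole if a number of a shift passes 0.05 or a number of a turn 8.59, either way. A call with a gripper value outside its range is refused whole. The fingers move at their own pace and stop on an object; "newtons" is the grip in N (left out, the last holds). Time passes only in rows, so rows that do not move let the fingers close. It gives the time, the measured TCP pose, the force and the opening at its end, in the units of the state.
- robot.get_obs(): the state, without advancing time (a new reading comes with each control period).
- robot.capture(name): name is "scene" or "top" or "wrist"; returns a dict with "pixels" (400x640x3 uint8, red, green, blue), "K" (3x3 intrinsics, pixels), "dist" ([k1, k2, p1, p2, k3] as OpenCV has them; the pictures are not rectified), "position" and "attitude" of the camera in the world; the wrist camera has in their place "T_tool_cam" (4x4, takes a point from camera to tool coordinates, whose origin is the TCP and whose axes are the flange's). Camera axes: x right, y up, looking along -z (the intrinsics and any distortion apply to the point x, -y, -z); pixel columns grow to the right and rows downward; lengths in mm; the calibration is good to about 2 mm. A picture is of the moment at which its call begins: read the wrist's pose just before it. There is no depth.
- robot.job_done(): hands the job in, once; it reports no verdict.
The state is a dict: "time_s": time; "q": joint angles; "joint_velocities": joint speeds; "effort": joint torques, N m; "tool_pos": TCP position; "orientation": TCP orientation; "wrist_force": force on the tool from outside, world axes, zero at the start; "moment": the same for the moment, N m; "width": finger opening in mm.
Only numpy, scipy, OpenCV 4.12 (cv2) and the standard library are available. Lean on these libraries where they do the work, as an engineer would, in place of code of your own. Each camera call takes 0.05 s, during which the arm holds its last target.

## Working session

There is one attempt and no reset: what is moved stays moved. The work goes in short steps, Python scripts to look and compute and a tool call to move; the robot and the scene stay as the last step left them, time stands still between calls to the robot, and variables do not carry over. Pictures are saved under pics/ and viewed, and the job is handed in when it is done.

Besides the shell and the picture viewer there is one more tool, called by a JSON object that holds its "method" and its "body", one argument or row to a line. carry_out: Moves the arm, as the interface text tells. Its arguments: {"type":"object","properties":{"motion":{"type":"array","items":{"type":"array","items":{"type":"number"}}},"newtons":{"type":"number"}},"required":["motion"]}

```bash
ls -la; mkdir -p pics; python3 - <<'E'
from rig import robot
import cv2
o=robot.get_obs(); print(o)
for n in ["scene","top","wrist"]:
    c=robot.capture(n)
    cv2.imwrite(f"pics/{n}0.png",cv2.cvtColor(c["pixels"],cv2.COLOR_RGB2BGR))
    print(n,{k:v for k,v in c.items() if k!="pixels"})
E
```

```text
total 12
drwxr-xr-x  3 agent agent 4096 Dec  7 08:22 .
drwxr-xr-x 23 root  root  4096 Dec  7 08:22 ..
drwxr-xr-x  2 agent agent 4096 Dec  7 08:22 pics
{'time_s': 0.0, 'q': array([-1.28781799,  0.5765038 ,  0.02481651,  1.43790073, -0.01498986,
        1.1289786 , -0.05648973]), 'joint_velocities': array([ 1.94866657e-04,  9.17893699e-04, -5.07882110e-04, -7.57198024e-04,
        3.96365785e-05, -2.99146469e-04,  4.35513088e-04]), 'effort': array([-1.35773560e-03, -7.65759087e+01,  2.24957384e+00, -2.85974783e+01,
        1.51618186e-02,  1.25624909e-02, -1.99680306e-05]), 'tool_pos': array([241.88548267, 629.69899714, 230.4636235 ]), 'orientation': array([-1.08392805e-04,  1.82327527e-01,  9.83237524e-01, -7.95829165e-04]), 'wrist_force': array([ 0.92621556,  0.05268415, -0.93829941]), 'moment': array([0.02131082, 0.03054916, 0.07292754]), 'width': 85.42472142102339}
scene {'K': array([[396.30579827,   0.        , 312.54298608],
       [  0.        , 396.30579827, 204.49681583],
       [  0.        ,   0.        ,   1.        ]]), 'dist': array([-0.06410956,  0.        ,  0.        ,
[... 454 characters left out ...]
8453, 1042.62489247]), 'attitude': array([-0.70192219, -0.07504623,  0.07432879,  0.70437812])}
wrist {'K': array([[300.16755158,   0.        , 318.66929262],
       [  0.        , 300.16755158, 197.55808005],
       [  0.        ,   0.        ,   1.        ]]), 'dist': array([-0.01538989,  0.        ,  0.        ,  0.        ,  0.        ]), 'T_tool_cam': array([[-4.46180954e-04,  9.51064588e-01,  3.08991830e-01,
         7.90825258e+01],
       [ 9.99999857e-01,  5.15028546e-04, -1.41248141e-04,
         6.07952753e-01],
       [-2.93475718e-04,  3.08991723e-01, -9.51064682e-01,
        -1.42413421e+02],
       [ 0.00000000e+00,  0.00000000e+00,  0.00000000e+00,
         1.00000000e+00]])}
```

View pics/scene0.png

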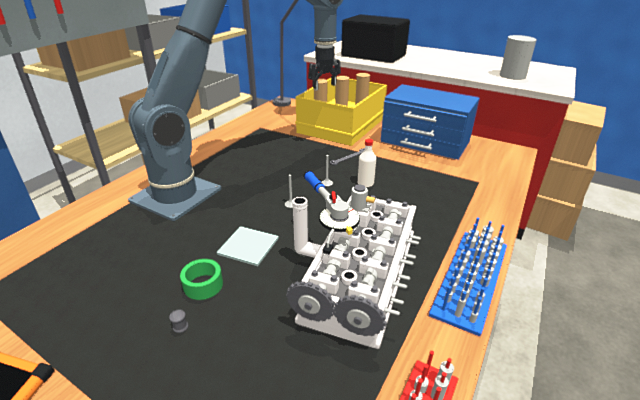

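View pics/top0.png

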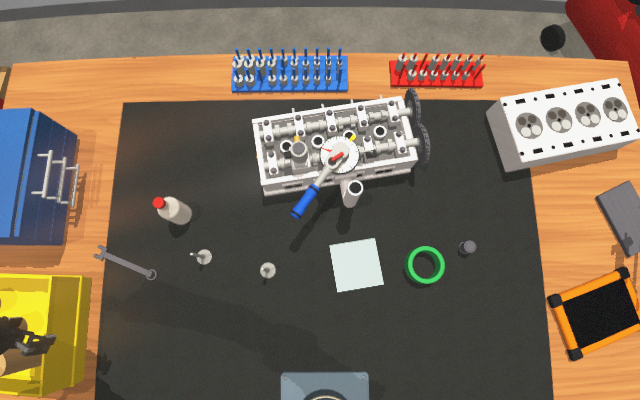

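View pics/wrist0.png

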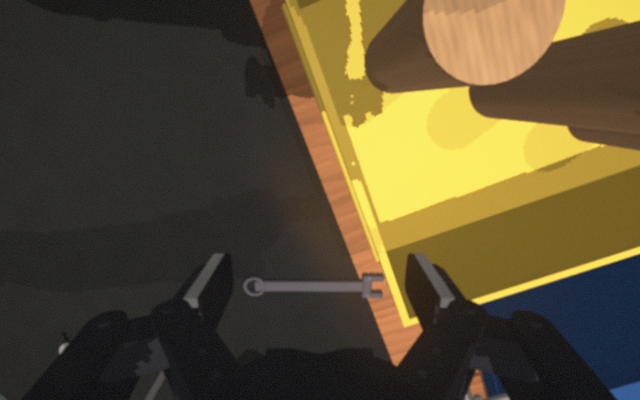

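```bash
cat > h.py <<'E'
import numpy as np, cv2
from rig import robot
from scipy.spatial.transform import Rotation as R
def rot(q): return R.from_quat(np.roll(q,-1)).as_matrix()
def cam(n):
    o=robot.get_obs() ; c=robot.capture(n)
    if n=="wrist":
        T=c["T_tool_cam"]; Rt=rot(o["orientation"])
        c["R"]=Rt@T[:3,:3]; c["p"]=Rt@T[:3,3]+o["tool_pos"]
    else: c["R"]=rot(c["attitude"]); c["p"]=np.array(c["position"])
    c["bgr"]=cv2.cvtColor(c["pixels"],cv2.COLOR_RGB2BGR)
    return c
def ray(c,uv):
    uv=np.asarray(uv,float).reshape(-1,1,2)
    x=cv2.undistortPoints(uv,c["K"],c["dist"]).reshape(-1,2)
    d=np.c_[x[:,0],-x[:,1],-np.ones(len(x))]@c["R"].T
    return d/np.linalg.norm(d,axis=1)[:,None]
def onz(c,uv,z):
    d=ray(c,uv); return c["p"]+d*((z-c["p"][2])/d[:,2])[:,None]
def proj(c,P):
    P=np.asarray(P,float).reshape(-1,3); q=(P-c["p"])@c["R"]
    q=q*[1,-1,-1]
    return cv2.projectPoints(q.reshape(-1,1,3),np.zeros(3),np.zeros(3),c["K"],c["dist"])[0].reshape(-1,2)
def crop(c,name,x0,x1,y0,y1,f):
    cv2.imwrite("pics/"+name,cv2.resize(c["bgr"][y0:y1,x0:x1],None,fx=f,fy=f,interpolation=cv2.INTER_CUBIC))
E
python3 - <<'E'
from h import *
c=cam("top"); crop(c,"t1.png",240,440,80,230,4)
c=cam("scene"); crop(c,"s1.png",270,430,140,260,5)
E
```

```text
(no output)
```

View pics/t1.png

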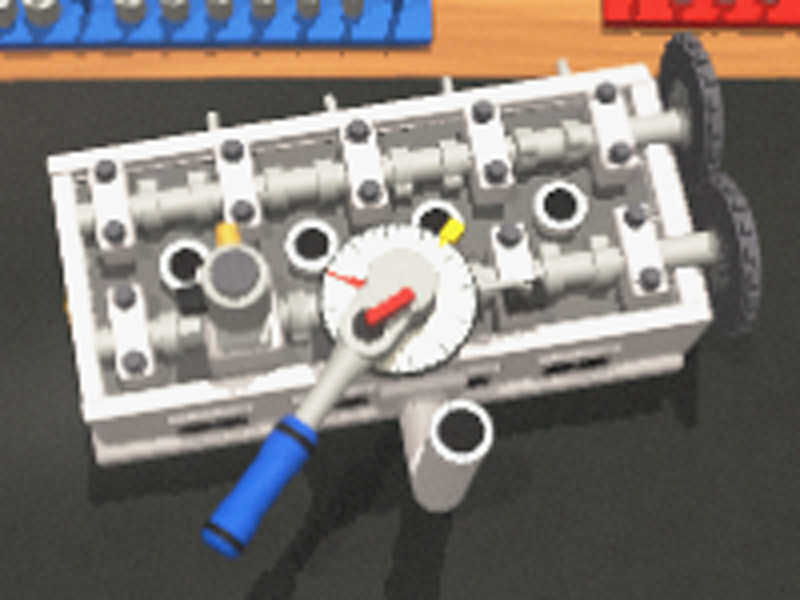

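View pics/s1.png

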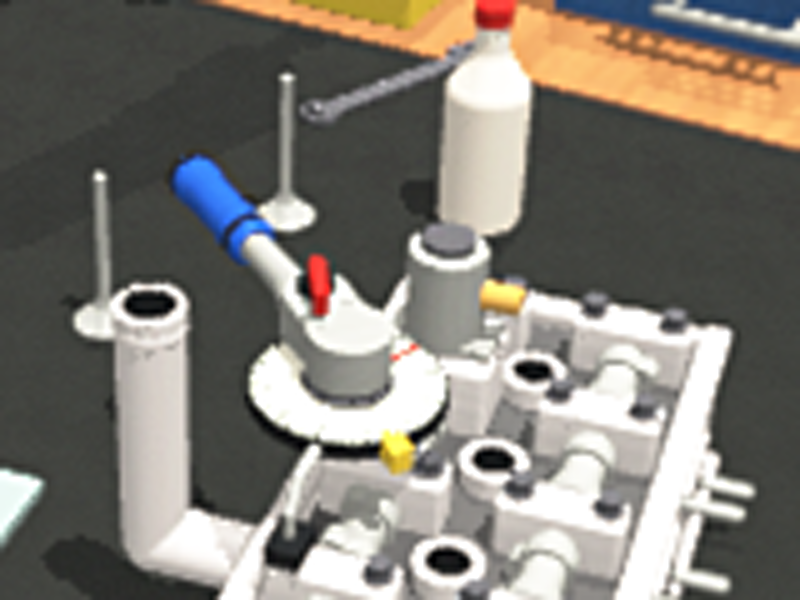

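```bash
python3 - <<'E'
from h import *
c=cam("top")
f=lambda x,y:[240+x/4,80+y/4]
pump=onz(c,f(237,272),204)[0]; elb=onz(c,f(462,430),204)[0]
dial=onz(c,f(399,298),170)[0]
print("pump",pump,"elb",elb,"dial",dial)
h={'p':np.array([-45,98.]),'e':np.array([-165,-17.]),'b':np.array([-67,0.])}
# rigid fit
A=np.array([h['p'],h['e'],h['b']]);B=np.array([pump[:2],elb[:2],dial[:2]])
a=A-A.mean(0);b=B-B.mean(0)
th=np.arctan2((a[:,0]*b[:,1]-a[:,1]*b[:,0]).sum(),(a*b).sum())
Rm=np.array([[np.cos(th),-np.sin(th)],[np.sin(th),np.cos(th)]])
t=B.mean(0)-Rm@A.mean(0)
print("yaw",th,"t",t,"res",(A@Rm.T+t-B)); ax=Rm@h['b']+t; print("axis",ax)
an=lambda P:np.arctan2(P[1]-ax[1],P[0]-ax[0])
nt=onz(c,f(330,273),170)[0]; tab=onz(c,f(452,232),172)[0]
print("needle",nt,np.hypot(*(nt[:2]-ax)),an(nt),"tab",tab,np.hypot(*(tab[:2]-ax)),an(tab),"marker",(an(nt)-an(tab)))
# handle: blue centroid
m=cv2.inRange(cv2.cvtColor(c["bgr"],cv2.COLOR_BGR2HSV),(105,150,80),(125,255,255)); m[:120]=0; m[:, :250]=0;m[:,360:]=0
ys,xs=np.nonzero(m); g=onz(c,[xs.mean(),ys.mean()],190)[0]; print("grip",g,np.hypot(*(g[:2]-ax)),"ang",an(g),"ratchet",(th+np.radians(135)-an(g)+np.pi)%(2*np.pi)-np.pi)
hd=onz(c,f(402,270),204)[0];print("headtop",hd)
l=onz(c,[f(410,293),f(370,318)],222);print("lever",l,)
for n,(x,y,z) in dict(cup=(468,247,22),va=(204,257,0),vb=(267,270,0)).items(): print(n,onz(c,[x,y],z)[0])
E
```

```text
pump [663.54650923  59.5389451  204.        ] elb [565.60939857 -72.27914449 204.        ] dial [658.80369283 -39.40960179 170.        ]
yaw 0.16871677913041347 t [724.87593632 -28.49551419] res [[ 0.51246594  1.01775705]
 [-0.53603883 -0.681373  ]
 [ 0.02357289 -0.33638404]]
axis [658.82726573 -39.74598583]
needle [675.32151947   3.19758479 170.        ] 46.00228977331202 1.2040790830211414 tab [701.55267733 -73.25547689 172.        ] 54.298681267009094 -0.6650934745373036 marker 1.869172557558445
grip [535.90427928  47.49885837 190.        ] 150.7372662567275 ang 2.524351616576527 ratchet 0.000559652746231265
headtop [664.46667177 -39.12037665 204.        ]
lever [[643.52118149 -42.18429445 222.        ]
 [628.26540638 -18.63510208 222.        ]]
cup [ 440.93891222 -402.73401499   22.        ]
va [418.2399082  334.78548718   0.        ]
vb [382.59840444 156.21323182   0.        ]
```

{"method": "carry_out", "body": {
  "motion": [
    [0, 0, -0.04, 0, 0, 7.2, 0],
    [0, 0, -0.04, 0, 0, 7.2, 0],
    [-0.0436, -0.02, 0, 0, 0, 0, 0],
    [-0.0436, -0.02, 0, 0, 0, 0, 0],
    [-0.0436, -0.02, 0, 0, 0, 0, 0],
    [-0.0436, -0.02, 0, 0, 0, 0, 0],
    [-0.0436, -0.02, 0, 0, 0, 0, 0],
    [-0.0436, -0.02, 0, 0, 0, 0, 0],
    [-0.0436, -0.02, 0, 0, 0, 0, 0],
    [-0.0436, -0.02, 0, 0, 0, 0, 0]
  ]
}}

```text
time_s: 1.3
tool_pos: [432.0, 291.4, 312.3]
orientation: [-0.001, 0.303, 0.953, 0.001]
wrist_force: [1.1, 0.1, -0.2]
width: -0.1
```

```bash
cat >> h.py <<'E'
AX=np.array([659.,-40.]); YAW=.1687
def st():
    o=robot.get_obs(); Rt=rot(o["orientation"]); 
    print("t",o["time_s"],"pos",o["tool_pos"].round(1),"xang",np.arctan2(Rt[1,0],Rt[0,0]).round(4),"tilt",Rt[2,:2].round(4),"F",o["wrist_force"].round(1),"w",round(o["width"],1),"q",o["q"].round(2))
    return o,Rt
def to(P):
    o,Rt=st(); d=Rt.T@(np.array(P,float)-o["tool_pos"]); print("shift tool mm",d.round(1)); return d
E
python3 - <<'E'
from h import *
to([628.5,-79.6,300])
E
```

```text
t 1.3 pos [432.  291.4 312.3] xang 2.5262 tilt [0.0026 0.0009] F [ 1.1  0.1 -0.2] w -0.1 q [-0.82  0.28  0.19  1.71 -0.06  1.15  0.34]
shift tool mm [-374.7 -189.5   11.1]
```

{"method": "carry_out", "body": {
  "motion": [
    [-0.043, -0.022, 0, 0, 0, 0, 0],
    [-0.043, -0.022, 0, 0, 0, 0, 0],
    [-0.043, -0.022, 0, 0, 0, 0, 0],
    [-0.043, -0.022, 0, 0, 0, 0, 0],
    [-0.043, -0.022, 0, 0, 0, 0, 0],
    [-0.043, -0.022, 0, 0, 0, 0, 0],
    [-0.043, -0.022, 0, 0, 0, 0, 0],
    [-0.042, -0.021, 0, 0, 0, 0, 0],
    [-0.025, -0.013, 0, 0, 0, 0, 0],
    [0, 0, 0, 0, 0, 0, 0]
  ]
}}

```text
time_s: 2.3
tool_pos: [629.7, -97.3, 312.3]
orientation: [0.001, 0.306, 0.952, 0.001]
wrist_force: [0.8, -0.0, 0.3]
width: 0.2
```

```bash
python3 - <<'E'
from h import *
to([628.5,-79.6,209])
c=cam("wrist"); cv2.imwrite("pics/w1.png",c["bgr"])
E
```

```text
t 2.3 pos [629.7 -97.3 312.3] xang 2.5189 tilt [-0.0017  0.002 ] F [ 0.8 -0.   0.3] w 0.2 q [-0.11  0.48  0.32  1.43 -0.15  1.26  1.17]
shift tool mm [ 11.5  13.5 103.3]
```

View pics/w1.png

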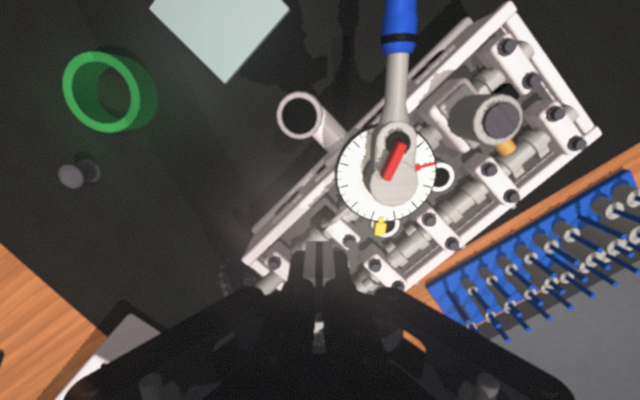

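```bash
python3 - <<'E'
from h import *
c=cam("wrist"); crop(c,"w1c.png",320,450,110,250,4)
th=YAW+np.radians(135); u=np.array([np.cos(th),np.sin(th)]); v=np.array([-u[1],u[0]])
P=lambda x,y,z:np.r_[AX+x*u+y*v,z]
im=c["bgr"].copy(); big=cv2.resize(im[110:250,320:450],None,fx=4,fy=4,interpolation=cv2.INTER_CUBIC)
a=np.linspace(0,2*np.pi,60)
for ptz in [[P(50*np.cos(t),50*np.sin(t),170) for t in a],[P(22*np.cos(t),22*np.sin(t),204) for t in a],[P(36,0,222),P(36-30*np.cos(.4),30*np.sin(.4),222)]]:
    q=(proj(c,ptz)-[320,110])*4; cv2.polylines(big,[q.astype(int)],False,(0,200,0),1)
cv2.imwrite("pics/w1d.png",big)
E
```

```text
(no output)
```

View pics/w1d.png

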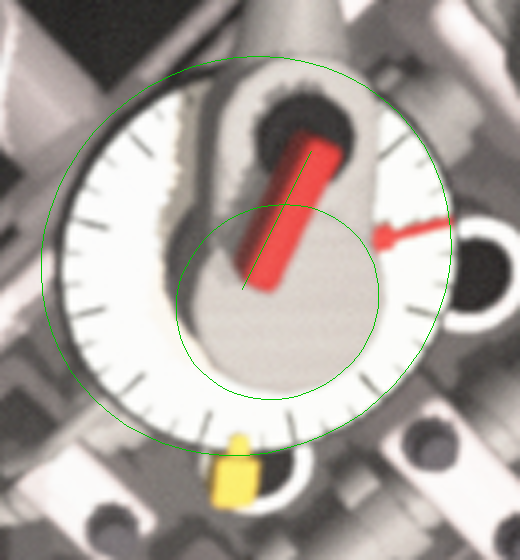

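```bash
python3 - <<'E'
from h import *
to([633.5,-70.9,210])
E
```

```text
t 2.4 pos [629.  -93.1 312.4] xang 2.5229 tilt [0.0002 0.0037] F [-0.3  0.4  0.4] w -0.1 q [-0.12  0.48  0.32  1.43 -0.16  1.26  1.17]
shift tool mm [  9.2  20.3 102.5]
```

{"method": "carry_out", "body": {
  "motion": [
    [0.009, 0.02, 0.02, 0, 0, 0, 0],
    [0, 0, 0.03, 0, 0, 0, 0],
    [0, 0, 0.03, 0, 0, 0, 0],
    [0, 0, 0.01, 0, 0, 0, 0],
    [0, 0, 0, 0, 0, 0, 0]
  ]
}}

```text
time_s: 2.9
tool_pos: [633.0, -60.9, 222.3]
orientation: [0.001, 0.3, 0.954, 0.005]
wrist_force: [-0.6, 0.5, -0.2]
width: 0.1
```

```bash
python3 - <<'E'
from h import *
to([633.5,-70.9,210])
c=cam("wrist"); crop(c,"w2.png",200,520,50,290,2.5)
E
```

```text
t 2.9 pos [633.  -60.9 222.3] xang 2.5328 tilt [0.0004 0.0098] F [-0.6  0.5 -0.2] w 0.1 q [-0.15  0.54  0.29  1.57 -0.18  1.05  1.15]
shift tool mm [-6.2 -8.1 12.2]
```

View pics/w2.png

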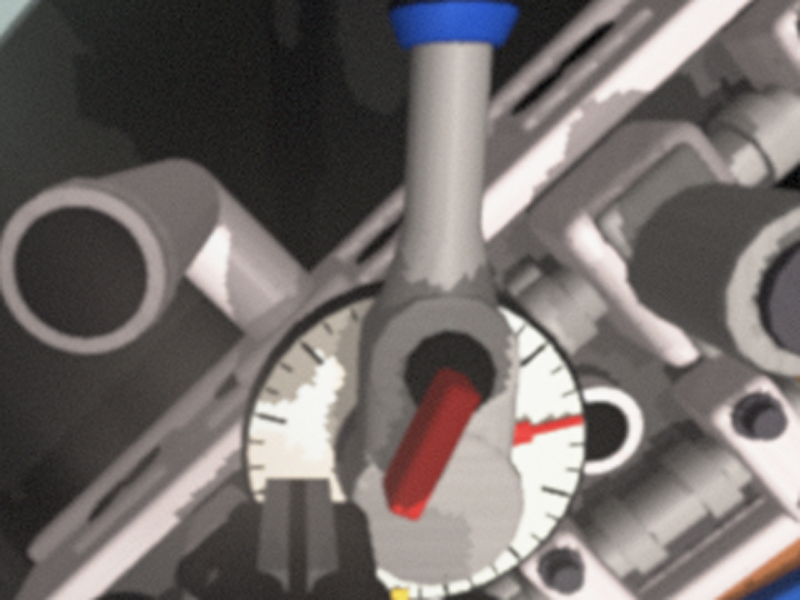

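```bash
python3 - <<'E'
from h import *
o,Rt=st(); c=cam("wrist")
f=lambda P:((proj(c,P)-[200,50])*2.5).round()
for d in [(0,0,0),(11,0,0),(-11,0,0),(11,6,0),(11,0,-12)]: print(d,f(o["tool_pos"]+Rt@np.array(d,float)))
T=onz(c,[200+408/2.5,50+500/2.5],222)[0]; pv=onz(c,[200+462/2.5,50+385/2.5],222)[0]
print(T,pv,np.linalg.norm(T-pv),Rt.T@(T-o["tool_pos"]),Rt.T@(pv-o["tool_pos"]))
E
```

```text
t 2.95 pos [633.3 -60.7 223. ] xang 2.533 tilt [-0.0002  0.0105] F [-0.2  0.3  0.1] w 0.2 q [-0.15  0.54  0.29  1.57 -0.18  1.05  1.15]
(0, 0, 0) [[294. 516.]]
(11, 0, 0) [[294. 469.]]
(-11, 0, 0) [[294. 561.]]
(11, 6, 0) [[322. 469.]]
(11, 0, -12) [[294. 496.]]
[644.72859806 -38.94594662 222.        ] [629.02509124 -16.06317323 222.        ] 27.752863706833647 [ 3.11381278 24.38787013  1.24537222] [29.08033618 34.18335707  1.34305705]
```

{"method": "carry_out", "body": {
  "motion": [
    [-0.002, -0.002, 0.006, 0, 0, 0, 0],
    [0, 0, 0.006, 0, 0, 0, 0],
    [0, 0, 0, 0, 0, 0, 0],
    [0, 0, 0, 0, 0, 0, 0]
  ]
}}

```text
time_s: 3.4
tool_pos: [636.3, -65.0, 214.8]
orientation: [0.005, 0.3, 0.954, 0.006]
wrist_force: [0.2, 0.2, -0.4]
width: -0.0
```

```bash
python3 - <<'E'
from h import *
to([644.7,-38.9,210])
E
```

```text
t 3.4 pos [636.3 -65.  214.8] xang 2.5318 tilt [-0.007   0.0142] F [ 0.2  0.2 -0.4] w -0.0 q [-0.14  0.54  0.29  1.58 -0.18  1.03  1.16]
shift tool mm [ 8.1 26.1  5.1]
```

{"method": "carry_out", "body": {
  "motion": [
    [0.004, 0, 0.005, 0, 0, 0, 0],
    [0, 0.005, 0, 0, 0, 0, 0],
    [0, 0.005, 0, 0, 0, 0, 0],
    [0, 0, 0, 0, 0, 0, 0]
  ]
}}

```text
time_s: 3.8
tool_pos: [639.1, -54.6, 210.0]
orientation: [0.006, 0.301, 0.954, 0.005]
wrist_force: [-0.2, -1.0, -0.5]
width: 0.0
```

```bash
python3 - <<'E'
from h import *
to([644.7,-38.9,210])
c=cam("wrist"); crop(c,"w3.png",200,520,50,290,2.5)
E
```

```text
t 3.8 pos [639.1 -54.6 210. ] xang 2.5306 tilt [-0.0082  0.0138] F [-0.2 -1.  -0.5] w 0.0 q [-0.16  0.55  0.29  1.58 -0.19  1.02  1.14]
shift tool mm [ 4.5 16.1  0.2]
```

View pics/w3.png

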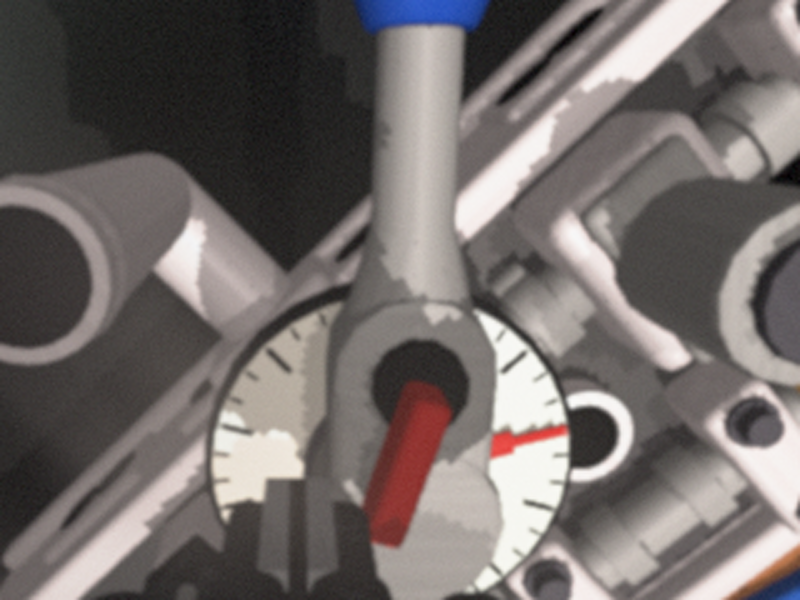

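{"method": "carry_out", "body": {
  "motion": [
    [0.002, 0.004, 0, 0, 0, 0, 0],
    [0, 0.004, 0, 0, 0, 0, 0],
    [0, 0.004, 0, 0, 0, 0, 0],
    [0, 0.004, 0, 0, 0, 0, 0],
    [0, 0, 0, 0, 0, 0, 0]
  ]
}}

```text
time_s: 4.35
tool_pos: [646.9, -41.4, 210.3]
orientation: [0.006, 0.302, 0.953, 0.004]
wrist_force: [-0.9, -1.4, -0.2]
width: 0.0
```

```bash
python3 - <<'E'
from h import *
to([644.7,-38.9,210])
c=cam("wrist"); crop(c,"w4.png",200,520,50,290,2.5)
E
```

```text
t 4.35 pos [646.9 -41.4 210.3] xang 2.5288 tilt [-0.009   0.0115] F [-0.9 -1.4 -0.2] w 0.0 q [-0.18  0.56  0.29  1.56 -0.18  1.03  1.12]
shift tool mm [3.2 0.8 0.2]
```

View pics/w4.png

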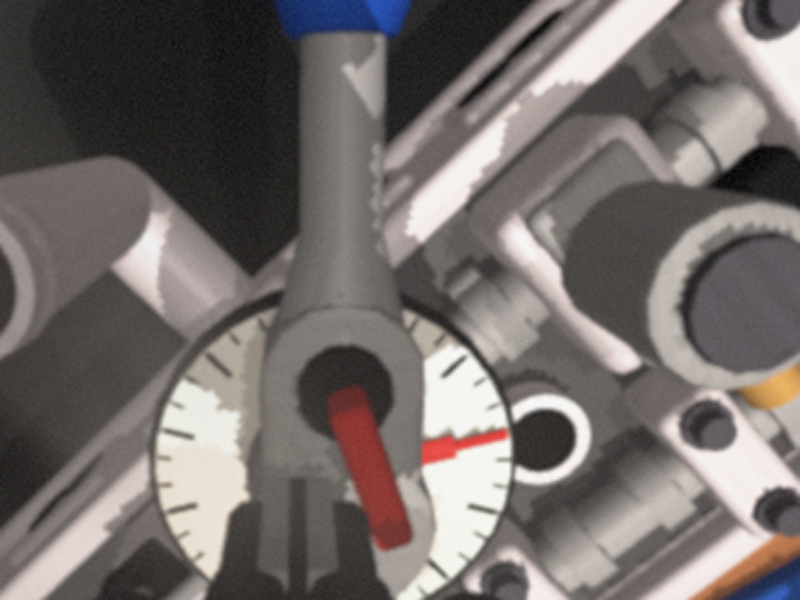

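{"method": "carry_out", "body": {
  "motion": [
    [0, 0.003, 0, 0, 0, 0, 0],
    [0, 0.003, 0, 0, 0, 0, 0],
    [0, 0, 0, 0, 0, 0, 0]
  ]
}}

```text
time_s: 4.7
tool_pos: [647.7, -40.3, 210.0]
orientation: [0.004, 0.303, 0.953, 0.001]
wrist_force: [0.3, -2.2, 1.0]
width: 0.1
```

```bash
python3 - <<'E'
from h import *
to([644.7,-38.9,210])
c=cam("wrist"); crop(c,"w5.png",200,520,50,290,2.5)
E
```

```text
t 4.7 pos [647.7 -40.3 210. ] xang 2.5256 tilt [-0.0071  0.0051] F [ 0.3 -2.2  1. ] w 0.1 q [-0.19  0.57  0.29  1.56 -0.18  1.04  1.11]
shift tool mm [ 3.2 -0.6  0. ]
```

View pics/w5.png

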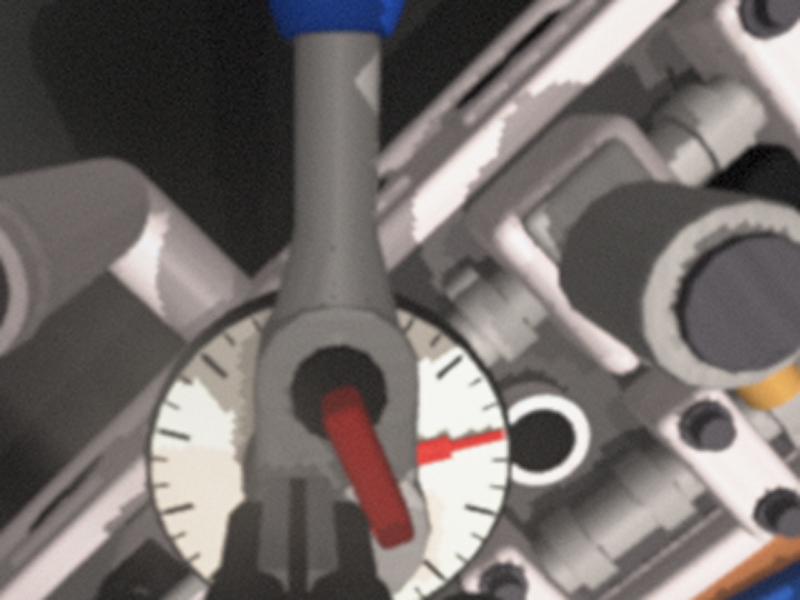

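{"method": "carry_out", "body": {
  "motion": [
    [0, 0.006, 0, 0, 0, 0, 0],
    [0, 0.006, 0, 0, 0, 0, 0]
  ]
}}

```text
time_s: 4.95
tool_pos: [650.2, -38.3, 209.7]
orientation: [0.002, 0.306, 0.952, -0.004]
wrist_force: [-8.5, -15.7, 3.0]
width: -0.5
```

```bash
python3 - <<'E'
from h import *
to([644.7,-38.9,210])
c=cam("wrist"); crop(c,"w6.png",200,520,50,290,2.5)
E
```

```text
t 4.95 pos [650.2 -38.3 209.7] xang 2.5192 tilt [-0.0053 -0.0065] F [ -8.5 -15.7   3. ] w -0.5 q [-0.2   0.57  0.3   1.54 -0.18  1.05  1.09]
shift tool mm [ 4.1 -3.7 -0.3]
```

View pics/w6.png

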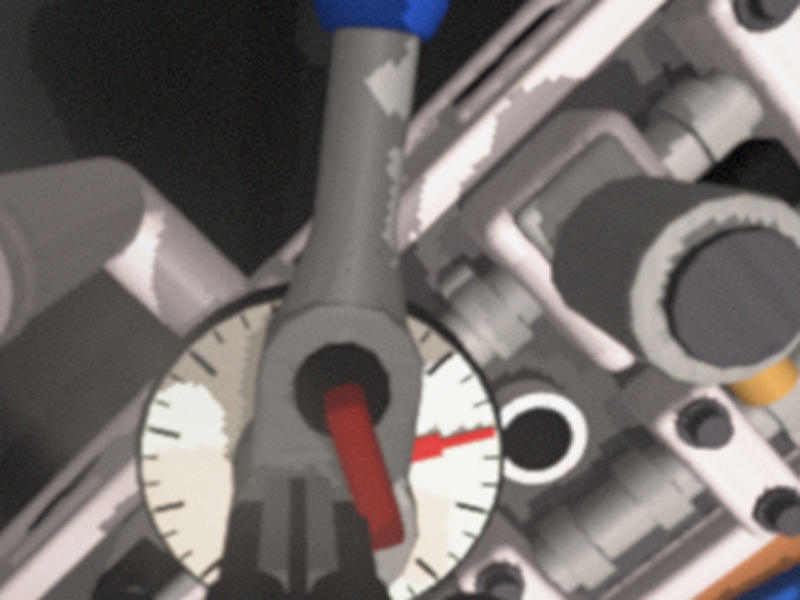

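{"method": "carry_out", "body": {
  "motion": [
    [0, -0.01, 0, 0, 0, 0, 0],
    [0, -0.005, -0.03, 0, 0, 0, 0],
    [0, 0, -0.04, 0, 0, 0, 0.05],
    [0.05, 0, -0.005, 0, 0, 0, 0.05],
    [0.05, 0, 0, 0, 0, 0, 0.05],
    [0, 0, 0, 0, 0, 0, 0.05],
    [0, 0, 0, 0, 0, 0, 0.05]
  ]
}}

```text
time_s: 5.7
tool_pos: [560.2, 14.1, 287.2]
orientation: [0.002, 0.305, 0.952, 0.0]
wrist_force: [-0.0, -0.5, -0.0]
width: 50.3
```

```bash
cat >> h.py <<'E'
def look(n,full=False):
    c=cam("top"); hsv=cv2.cvtColor(c["bgr"],cv2.COLOR_BGR2HSV)
    m=cv2.inRange(hsv,(105,150,60),(125,255,255)); m[:120]=0;m[:,:250]=0;m[:,400:]=0
    ys,xs=np.nonzero(m)
    if len(xs):
        g=onz(c,[xs.mean(),ys.mean()],190)[0]; print("blue n",len(xs),g.round(1),"ratchet",round(YAW+np.radians(135)-np.arctan2(g[1]-AX[1],g[0]-AX[0]),3))
    crop(c,n,240,440,80,230,4)
    return c
E
python3 - <<'E'
from h import *
o,Rt=st()
look("t2.png")
c=cam("wrist"); cv2.imwrite("pics/w7.png",c["bgr"])
hsv=cv2.cvtColor(c["bgr"],cv2.COLOR_BGR2HSV)
E
```

```text
t 5.7 pos [560.2  14.1 287.2] xang 2.5226 tilt [-0.0036  0.0017] F [-0.  -0.5 -0. ] w 50.3 q [-0.33  0.37  0.32  1.67 -0.12  1.12  0.97]
```

View pics/t2.png

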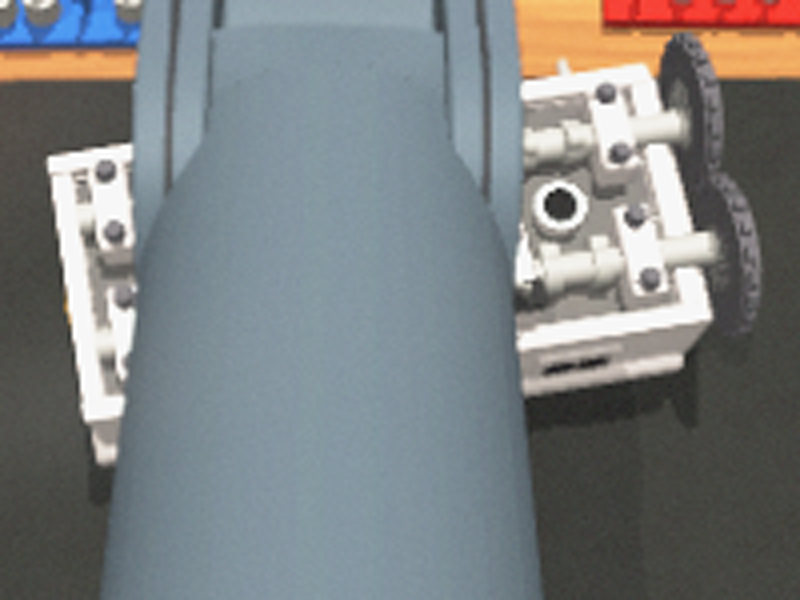

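View pics/w7.png

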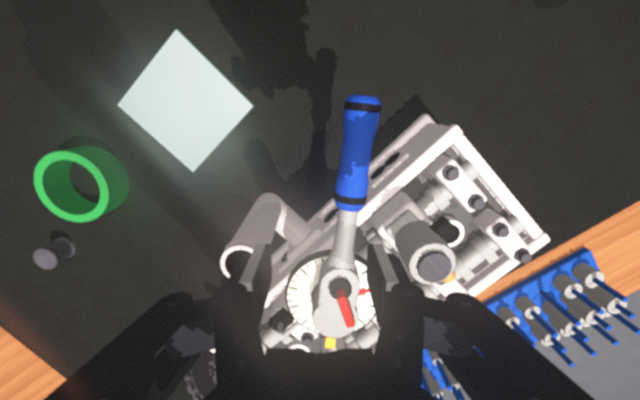

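```bash
cat >> h.py <<'E'
def handle(c):
    hsv=cv2.cvtColor(c["bgr"],cv2.COLOR_BGR2HSV)
    m=cv2.inRange(hsv,(108,150,50),(125,255,255))
    n,l,s,ce=cv2.connectedComponentsWithStats(m)
    # candidates: reject those far
    best=None
    for i in range(1,n):
        if s[i,4]<200: continue
        g=onz(c,ce[i],190)[0]; r=np.hypot(*(g[:2]-AX))
        if 90<r<220: 
            ys,xs=np.nonzero(l==i); W=onz(c,np.c_[xs,ys],190)[:,:2]; mu=W.mean(0); w=np.linalg.svd(W-mu,full_matrices=False)[2][0]
            if w@(mu-AX)<0: w=-w
            perp=(mu-AX)@np.array([-w[1],w[0]])
            a=np.arctan2(g[1]-AX[1],g[0]-AX[0])
            print("area",s[i,4],"grip",g.round(1),"r",r.round(1),"ratchet by axis",round(YAW+np.radians(135)-a,3),"by own dir",round(YAW+np.radians(135)-np.arctan2(w[1],w[0]),3),"axis offs",perp.round(1))
E
python3 - <<'E'
from h import *
c=cam("wrist"); handle(c)
th=YAW+np.radians(135)-.1; 
for s in [(357,152)]: print(onz(c,s,190))
E
```

```text
area 243 grip [515.7  88.7 190. ] r 192.6 ratchet by axis 0.115 by own dir 1.664 axis offs 192.6
area 2673 grip [546.   61.9 190. ] r 152.1 ratchet by axis 0.117 by own dir 0.102 axis offs -2.4
area 2288 grip [759.2 133.1 190. ] r 200.0 ratchet by axis 1.479 by own dir 0.575 axis offs -157.4
area 468 grip [789.7   4.4 190. ] r 138.0 ratchet by axis 2.198 by own dir 2.494 axis offs 40.3
[[546.78302332  61.84771451 190.        ]]
```

```bash
python3 - <<'E'
from h import *
to([540,67,230])
E
```

```text
t 5.85 pos [561.   12.7 286.6] xang 2.5207 tilt [-0.0035  0.0001] F [-0.1  0.1 -1.4] w 50.4 q [-0.33  0.37  0.32  1.67 -0.12  1.12  0.98]
shift tool mm [48.9 32.  56.4]
```

{"method": "carry_out", "body": {
  "motion": [
    [0.03, 0.02, 0, 0, 0, 3, 0.05],
    [0.018, 0.012, 0.01, 0, 0, 3, 0.05],
    [0, 0, 0.03, 0, 0, 0, 0.05],
    [0, 0, 0.015, 0, 0, 0, 0.05],
    [0, 0, 0, 0, 0, 0, 0.05]
  ]
}}

```text
time_s: 6.35
tool_pos: [545.9, 65.7, 228.6]
orientation: [0.003, 0.36, 0.933, -0.001]
wrist_force: [-1.1, -0.0, 0.3]
width: 50.3
```

```bash
python3 - <<'E'
from h import *
to([540,67,175])
c=cam("wrist"); cv2.imwrite("pics/w8.png",c["bgr"]); handle(c)
E
```

```text
t 6.35 pos [545.9  65.7 228.6] xang 2.405 tilt [-0.006   0.0008] F [-1.1 -0.   0.3] w 50.3 q [-0.43  0.41  0.32  1.79 -0.15  0.97  0.78]
shift tool mm [ 5.6 -3.  53.5]
area 565 grip [516.   87.8 190. ] r 191.8 ratchet by axis 0.113 by own dir 1.667 axis offs 191.7
area 3302 grip [547.4  60.2 190. ] r 150.0 ratchet by axis 0.115 by own dir 0.123 axis offs 1.3
area 3059 grip [728.1 158.2 190. ] r 209.9 ratchet by axis 1.289 by own dir -0.261 axis offs -209.7
area 267 grip [786. 139. 190.] r 219.5 ratchet by axis 1.571 by own dir 2.5 axis offs 175.8
area 370 grip [723.6  46.8 190. ] r 108.2 ratchet by axis 1.594 by own dir 1.421 axis offs -18.7
```

View pics/w8.png

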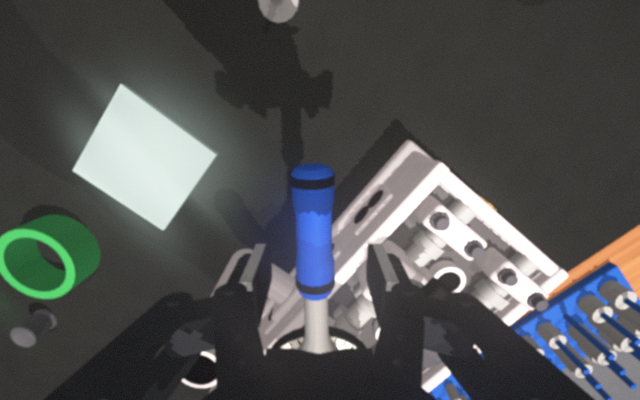

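{"method": "carry_out", "body": {
  "motion": [
    [0.007, -0.002, 0.02, 0, 0, 0, 0.05],
    [0, 0, 0.025, 0, 0, 0, 0.05],
    [0, 0, 0.008, 0, 0, 0, 0.05],
    [0, 0, 0, 0, 0, 0, 0.038],
    [0, 0, 0, 0, 0, 0, 0.038]
  ]
}}

```text
time_s: 6.9
tool_pos: [545.1, 66.0, 179.2]
orientation: [0.006, 0.362, 0.932, 0.001]
wrist_force: [-0.3, -0.1, 1.2]
width: 37.7
```

```bash
python3 - <<'E'
from h import *
to([540,67,175])
c=cam("wrist"); cv2.imwrite("pics/w9.png",c["bgr"]); handle(c)
E
```

```text
t 6.9 pos [545.1  66.  179.2] xang 2.3999 tilt [-0.0114  0.0058] F [-0.3 -0.1  1.2] w 37.7 q [-0.42  0.46  0.3   1.86 -0.17  0.84  0.8 ]
shift tool mm [ 4.4 -2.7  4.1]
area 1189 grip [516.3  87.7 190. ] r 191.5 ratchet by axis 0.113 by own dir 1.669 axis offs 191.4
area 5641 grip [549.8  58.1 190. ] r 146.8 ratchet by axis 0.115 by own dir 0.096 axis offs -2.9
area 1735 grip [686.4 159.4 190. ] r 201.3 ratchet by axis 1.09 by own dir -0.074 axis offs -184.9
area 438 grip [697.6 126.5 190. ] r 170.9 ratchet by axis 1.182 by own dir 2.552 axis offs 167.5
```

View pics/w9.png

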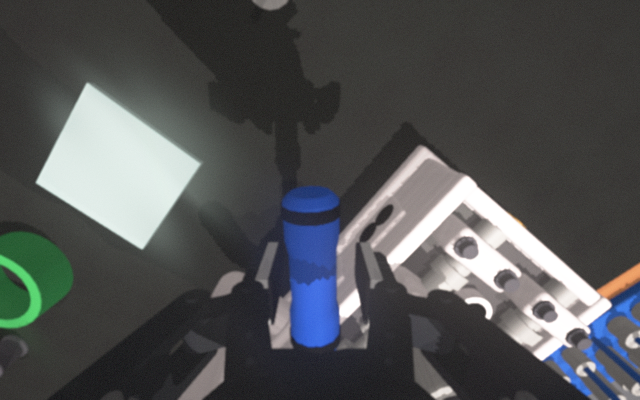

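{"method": "carry_out", "body": {
  "motion": [
    [-0.0003, 0.011, 0.002, 0, 0, 4, 0.038],
    [-0.0004, 0.011, 0, 0, 0, 4, 0.038],
    [-0.0004, 0.011, 0, 0, 0, 4, 0.038],
    [-0.0004, 0.011, 0, 0, 0, 4, 0.038]
  ]
}}

```text
time_s: 7.35
tool_pos: [574.2, 88.7, 179.5]
orientation: [0.003, 0.495, 0.869, -0.003]
wrist_force: [-6.2, -3.1, -4.3]
width: 37.8
```

```bash
cat >> h.py <<'E'
def pol():
    o,Rt=st(); p=o["tool_pos"][:2]-AX; a=np.arctan2(p[1],p[0]); x=np.arctan2(Rt[1,0],Rt[0,0])
    print("r",np.hypot(*p).round(1),"rat(tcp)",round(YAW+np.radians(135)-a,3),"rat(toolx)",round(YAW+np.radians(135)-x,3),"z",o["tool_pos"][2].round(1),"tilt in tool y/x deg",np.degrees([Rt[2,1],Rt[2,0]]).round(2))
E
python3 - <<'E'
from h import *
pol()
E
```

```text
t 7.35 pos [574.2  88.7 179.5] xang 2.1066 tilt [-0.0076 -0.0019] F [-6.2 -3.1 -4.3] w 37.8 q [-0.49  0.51  0.39  1.77 -0.23  0.9   0.53]
r 154.1 rat(tcp) 0.371 rat(toolx) 0.418 z 179.5 tilt in tool y/x deg [-0.11 -0.44]
```

{"method": "carry_out", "body": {
  "motion": [
    [-0.0003, 0.011, 0.001, 0, 0, 3, 0.038],
    [-0.0004, 0.011, 0.001, 0, 0, 3, 0.038],
    [-0.0004, 0.008, 0.001, 0, 0, 3, 0.038],
    [0, 0, 0, 0, 0, 0, 0.038]
  ]
}}

```text
time_s: 7.75
tool_pos: [597.6, 101.0, 178.6]
orientation: [-0.001, 0.565, 0.825, -0.006]
wrist_force: [-1.3, -1.6, -0.8]
width: 37.7
```

```bash
python3 - <<'E'
from h import *
pol()
c=cam("wrist"); cv2.imwrite("pics/w10.png",c["bgr"]); handle(c)
c=cam("scene"); crop(c,"s2.png",270,430,140,260,5)
look("t3.png")
E
```

```text
t 7.75 pos [597.6 101.  178.6] xang 1.9408 tilt [-0.0055 -0.0102] F [-1.3 -1.6 -0.8] w 37.7 q [-0.52  0.56  0.43  1.7  -0.27  0.95  0.38]
r 153.7 rat(tcp) 0.543 rat(toolx) 0.584 z 178.6 tilt in tool y/x deg [-0.58 -0.31]
area 6361 grip [732.8 144.  190. ] r 198.2 ratchet by axis 1.336 by own dir 0.627 axis offs -129.1
area 4141 grip [598.7  84.4 190. ] r 138.2 ratchet by axis 0.502 by own dir 0.359 axis offs -19.7
area 359 grip [768.4  91.9 190. ] r 171.4 ratchet by axis 1.646 by own dir 2.929 axis offs 164.3
blue n 73 [607.   71.1 190. ] ratchet 0.516
```

View pics/s2.png

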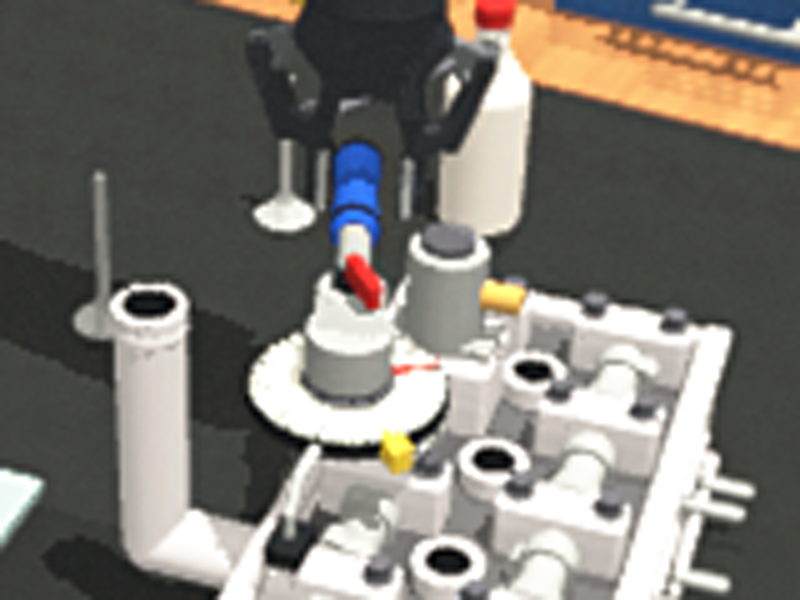

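View pics/w10.png

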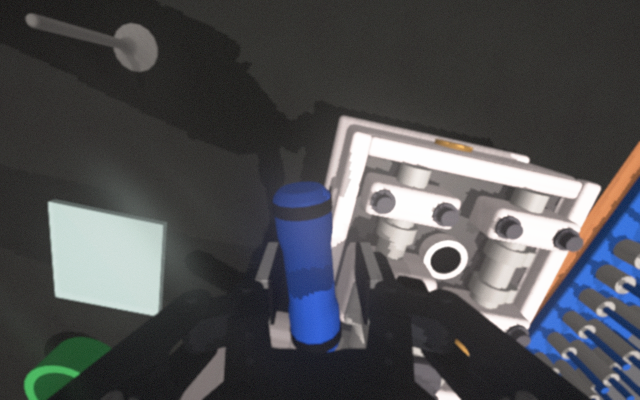

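View pics/t3.png

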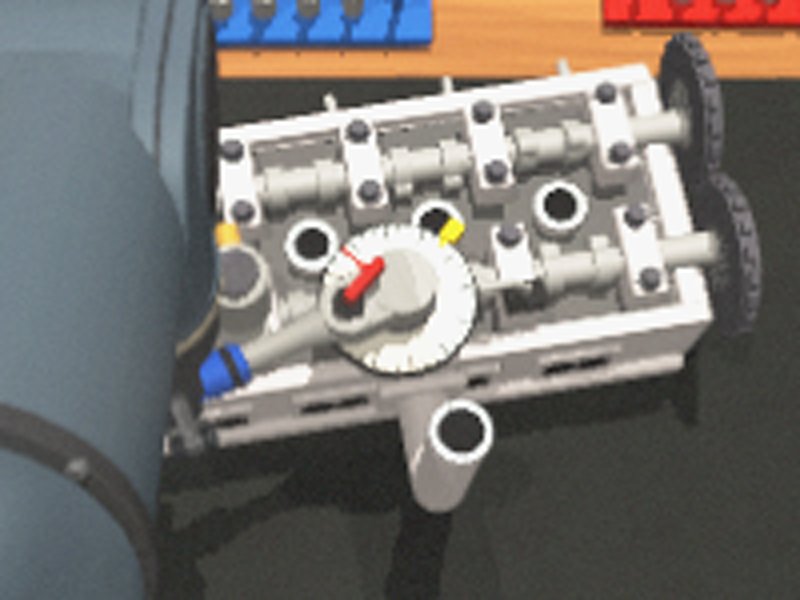

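```bash
cat >> h.py <<'E'
def static(n,f):
    import types
    c=cam(n) if f is None else None
    return c
def gauge(c,tag,ax=AX):
    hsv=cv2.cvtColor(c["bgr"],cv2.COLOR_BGR2HSV)
    H,W=hsv.shape[:2]; yy,xx=np.mgrid[0:H,0:W]
    Wd=onz(c,np.c_[xx.ravel(),yy.ravel()],170)[:,:2]-ax
    r=np.hypot(Wd[:,0],Wd[:,1]).reshape(H,W); a=np.arctan2(Wd[:,1],Wd[:,0]).reshape(H,W)
    s=hsv[...,1].astype(float); 
    red=((hsv[...,0]<8)|(hsv[...,0]>172))&(s>60)&(r>33)&(r<48)
    yel=(hsv[...,0]>22)&(hsv[...,0]<34)&(s>110)&(r>38)&(r<62)
    def mean(m,rmax=99):
        w=s*(m&(r<rmax)); 
        return np.angle((w*np.exp(1j*a)).sum()), int((m&(r<rmax)).sum()), (w*r).sum()/max(w.sum(),1)
    A=mean(red);B=mean(yel);C=mean(yel,51)
    print(tag,"needle",np.round(A,3),"tab",np.round(B,3),"tab inner",np.round(C,3),"to go",round(A[0]-C[0],3))
    return A[0],C[0]
E
python3 - <<'E'
from h import *
for n,f in(("top","top0"),("scene","scene0")):
    c=cam(n); cur=c["bgr"]; c["bgr"]=cv2.imread(f"pics/{f}.png"); a0,_=gauge(c,n+" init"); c["bgr"]=cur; a1,_=gauge(c,n+" now"); print("bolt",a0-a1)
E
```

```text
top init needle [ 1.201  8.    39.829] tab [-0.615 27.    54.452] tab inner [-0.619  7.    48.822] to go 1.82
top now needle [ 1.129 15.    37.371] tab [-0.62  26.    54.617] tab inner [-0.61   6.    48.815] to go 1.739
bolt 0.07160832913810755
scene init needle [ 1.266  4.    40.407] tab [-0.611 29.    54.075] tab inner [-0.579  8.    47.337] to go 1.845
scene now needle [ 0.957  5.    38.436] tab [-0.612 29.    54.108] tab inner [-0.58   8.    47.361] to go 1.537
bolt 0.3084155857711728
```

{"method": "carry_out", "body": {
  "motion": [
    [-0.0005, -0.015, 0.001, 0, 0, -6, 0.038],
    [-0.0008, -0.0155, 0, 0, 0, -6, 0.038],
    [-0.0008, -0.0155, 0, 0, 0, -6, 0.038],
    [-0.0008, -0.0155, 0, 0, 0, -6, 0.038],
    [-0.0008, -0.0155, 0, 0, 0, -6, 0.038],
    [-0.0008, -0.0155, 0, 0, 0, -6, 0.038]
  ]
}}

```text
time_s: 8.6
tool_pos: [532.2, 45.8, 181.2]
orientation: [0.006, 0.266, 0.964, 0.0]
wrist_force: [1.8, 1.4, -2.3]
width: 37.9
```

```bash
python3 - <<'E'
from h import *
pol()
gauge(cam("scene"),"s")
E
```

```text
t 8.6 pos [532.2  45.8 181.2] xang 2.6021 tilt [-0.0108  0.0032] F [ 1.8  1.4 -2.3] w 37.9 q [-0.35  0.43  0.25  1.89 -0.13  0.83  1.  ]
r 153.1 rat(tcp) -0.022 rat(toolx) -0.077 z 181.2 tilt in tool y/x deg [ 0.18 -0.62]
s needle [ 0.954  5.    38.558] tab [-0.612 29.    54.095] tab inner [-0.579  8.    47.354] to go 1.534
```

{"method": "carry_out", "body": {
  "motion": [
    [0, -0.0155, 0.002, 0, 0, -5.5, 0.038],
    [-0.0006, -0.0155, 0.001, 0, 0, -6, 0.038],
    [-0.0008, -0.0155, 0, 0, 0, -6, 0.038],
    [-0.0008, -0.0155, 0, 0, 0, -6, 0.038],
    [-0.0008, -0.0155, 0, 0, 0, -6, 0.038],
    [0, -0.005, 0, 0, 0, -2, 0.038],
    [0, 0, 0, 0, 0, 0, 0.038]
  ]
}}

```text
time_s: 9.35
tool_pos: [512.9, -34.5, 181.9]
orientation: [0.011, -0.013, 1.0, 0.0]
wrist_force: [-0.2, 0.1, 0.6]
width: 38.0
```

```bash
python3 - <<'E'
from h import *
pol()
gauge(cam("scene"),"s")
c=cam("wrist"); cv2.imwrite("pics/w11.png",c["bgr"])
E
```

```text
t 9.35 pos [512.9 -34.5 181.9] xang -3.1162 tilt [-0.0221  0.0006] F [-0.2  0.1  0.6] w 38.0 q [-0.09  0.39  0.1   1.95 -0.05  0.79  1.63]
r 146.2 rat(tcp) -0.579 rat(toolx) 5.641 z 181.9 tilt in tool y/x deg [ 0.04 -1.27]
s needle [ 0.949  6.    39.268] tab [-0.611 29.    54.071] tab inner [-0.579  8.    47.342] to go 1.528
```

View pics/w11.png

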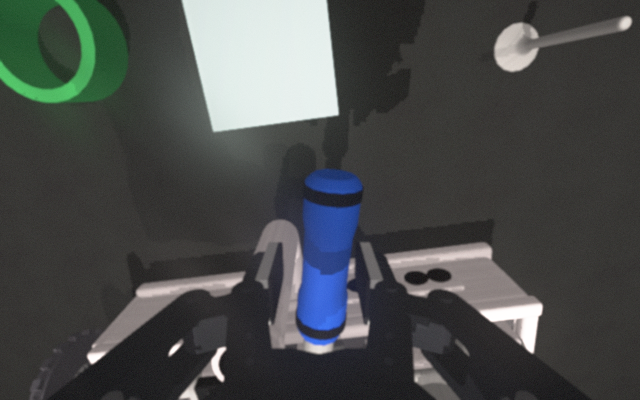

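{"method": "carry_out", "body": {
  "motion": [
    [0.003, 0.0155, 0.001, 0, 0.6, 5, 0.038],
    [0.002, 0.0155, 0.001, 0, 0.5, 5.5, 0.038],
    [0.001, 0.0155, 0, 0, 0, 6, 0.038],
    [0, 0.0155, 0, 0, 0, 6, 0.038],
    [-0.0006, 0.0155, 0, 0, 0, 6, 0.038],
    [-0.0006, 0.0155, 0, 0, 0, 6, 0.038],
    [-0.0006, 0.0155, 0, 0, 0, 6, 0.038]
  ]
}}

```text
time_s: 10.15
tool_pos: [541.2, 60.4, 181.2]
orientation: [0.006, 0.357, 0.934, -0.004]
wrist_force: [-1.4, -6.9, 1.0]
width: 38.0
```

```bash
python3 - <<'E'
from h import *
pol()
gauge(cam("scene"),"s")
E
```

```text
t 10.15 pos [541.2  60.4 181.2] xang 2.4119 tilt [-0.014  -0.0037] F [-1.4 -6.9  1. ] w 38.0 q [-0.41  0.45  0.3   1.87 -0.16  0.84  0.81]
r 154.7 rat(tcp) 0.089 rat(toolx) 0.113 z 181.2 tilt in tool y/x deg [-0.21 -0.8 ]
s needle [ 0.378  5.    41.102] tab [-0.609 28.    54.31 ] tab inner [-0.562  7.    47.225] to go 0.939
```

{"method": "carry_out", "body": {
  "motion": [
    [0, 0.0155, 0.001, 0, 0.6, 5, 0.038],
    [-0.0006, 0.0155, 0.001, 0, 0, 5.5, 0.038],
    [-0.0006, 0.0155, 0, 0, 0, 5.5, 0.038],
    [-0.0006, 0.0155, 0, 0, 0, 5.5, 0.038],
    [-0.0003, 0.008, 0, 0, 0, 3, 0.038],
    [0, 0, 0, 0, 0, 0, 0.038]
  ]
}}

```text
time_s: 10.8
tool_pos: [593.9, 102.8, 178.0]
orientation: [-0.001, 0.555, 0.832, -0.008]
wrist_force: [-1.5, -2.5, 1.4]
width: 38.3
```

```bash
python3 - <<'E'
from h import *
pol()
gauge(cam("scene"),"s")
gauge(cam("top"),"t"); look("t4.png")
E
```

```text
t 10.8 pos [593.9 102.8 178. ] xang 1.9642 tilt [-0.0066 -0.0139] F [-1.5 -2.5  1.4] w 38.3 q [-0.52  0.56  0.42  1.71 -0.26  0.95  0.39]
r 157.0 rat(tcp) 0.526 rat(toolx) 0.561 z 178.0 tilt in tool y/x deg [-0.8  -0.38]
s needle [-0.048  3.    37.877] tab [-0.612 29.    54.104] tab inner [-0.58  8.   47.36] to go 0.532
t needle [ 0.535 12.    38.781] tab [-0.617 27.    54.746] tab inner [-0.611  6.    48.805] to go 1.146
blue n 86 [604.4  71.2 190. ] ratchet 0.497
```

View pics/t4.png

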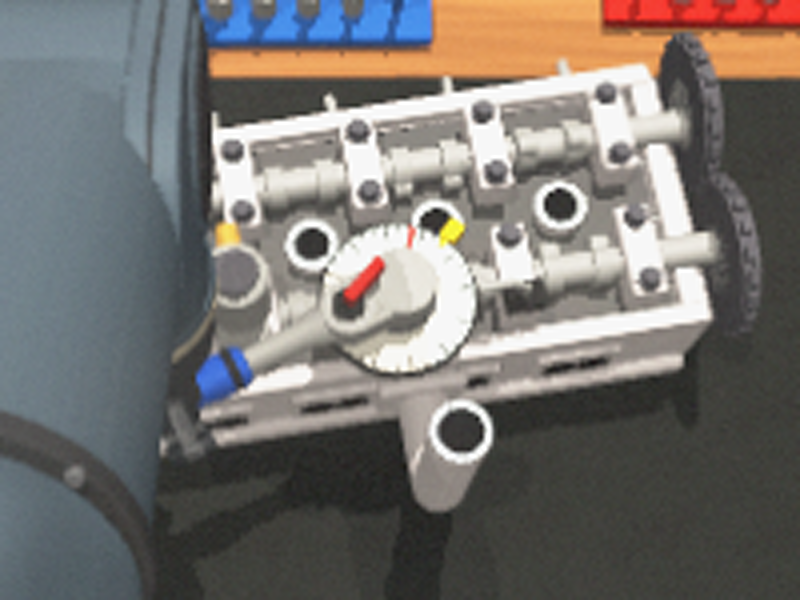

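{"method": "carry_out", "body": {
  "motion": [
    [-0.0005, -0.015, 0, 0, 0, -6, 0.038],
    [-0.0008, -0.0155, 0, 0, 0.4, -6, 0.038],
    [-0.0008, -0.0155, 0, 0, 0, -6, 0.038],
    [-0.0008, -0.0155, 0, 0, 0, -6, 0.038],
    [-0.0008, -0.0155, 0, 0, 0, -6, 0.038],
    [-0.0008, -0.0155, 0, 0, 0, -6, 0.038],
    [-0.0008, -0.0155, 0, 0, 0, -5, 0.038],
    [0, 0, 0, 0, 0, 0, 0.038]
  ]
}}

```text
time_s: 11.75
tool_pos: [519.4, 33.0, 181.5]
orientation: [0.001, 0.206, 0.979, 0.003]
wrist_force: [-0.1, 0.2, -0.8]
width: 37.9
```

```bash
python3 - <<'E'
from h import *
pol()
gauge(cam("scene"),"s")
E
```

```text
t 11.75 pos [519.4  33.  181.5] xang 2.7263 tilt [-0.0011  0.0058] F [-0.1  0.2 -0.8] w 37.9 q [-0.3   0.41  0.21  1.92 -0.12  0.82  1.13]
r 157.6 rat(tcp) -0.135 rat(toolx) -0.201 z 181.5 tilt in tool y/x deg [ 0.33 -0.06]
s needle [-1.4000e-02  4.0000e+00  3.8221e+01] tab [-0.611 29.    54.084] tab inner [-0.579  8.    47.346] to go 0.565
```

{"method": "carry_out", "body": {
  "motion": [
    [0, 0.0155, 0.001, 0, 0, 4.5, 0.038],
    [-0.0006, 0.0155, 0.001, 0, 0, 5, 0.038],
    [-0.0006, 0.0155, 0, 0, 0, 5.5, 0.038],
    [-0.0006, 0.0155, 0, 0, 0, 5.5, 0.038],
    [0, 0.004, 0, 0, 0, 1, 0.038],
    [0, 0, 0, 0, 0, 0, 0.038]
  ]
}}

```text
time_s: 12.4
tool_pos: [557.1, 85.8, 180.0]
orientation: [0.001, 0.4, 0.916, -0.001]
wrist_force: [-2.8, -3.7, 1.4]
width: 38.0
```

```bash
python3 - <<'E'
from h import *
pol()
c=cam("scene");gauge(c,"s"); crop(c,"s3.png",310,370,185,235,12)
c=look("t5.png")
E
```

```text
t 12.4 pos [557.1  85.8 180. ] xang 2.3181 tilt [-0.0029 -0.0003] F [-2.8 -3.7  1.4] w 38.0 q [-0.45  0.48  0.32  1.82 -0.19  0.87  0.7 ]
r 161.9 rat(tcp) 0.273 rat(toolx) 0.207 z 180.0 tilt in tool y/x deg [-0.02 -0.16]
s needle [-0.319  4.    38.499] tab [-0.612 29.    54.104] tab inner [-0.58   8.    47.347] to go 0.261
blue n 25 [582.   43.4 190. ] ratchet 0.209
```

View pics/s3.png

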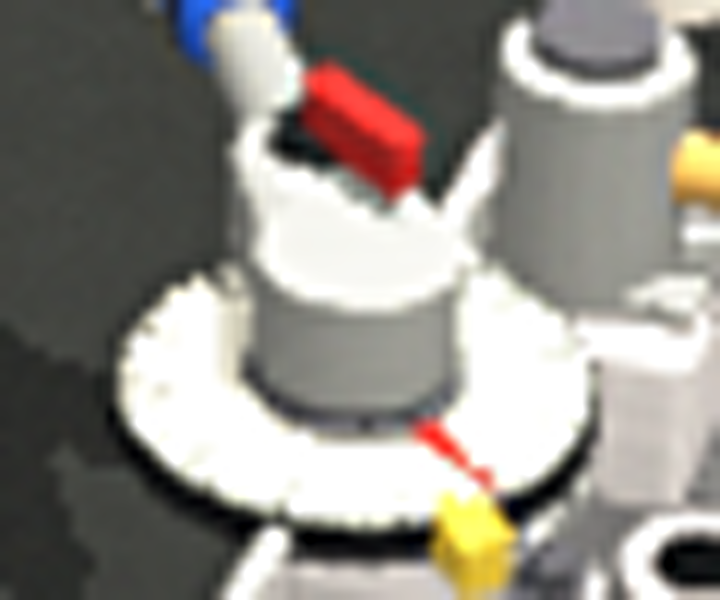

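View pics/t5.png

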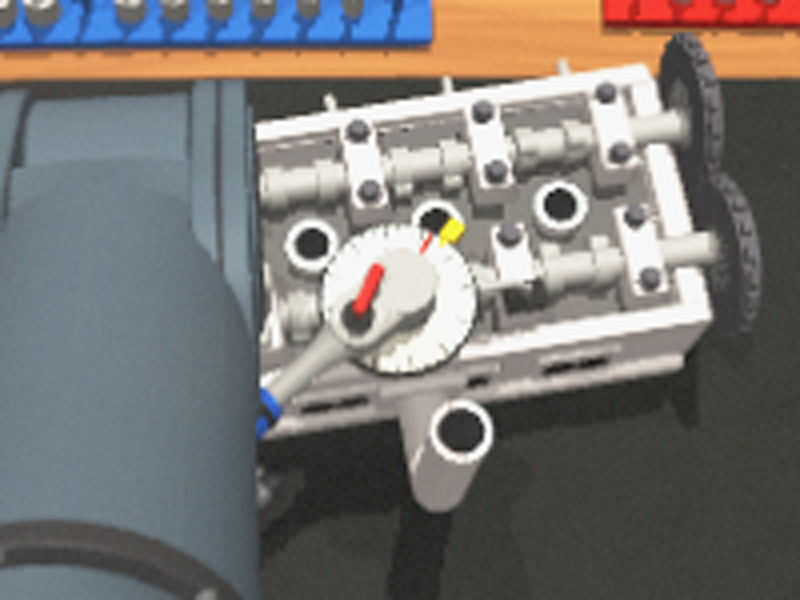

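```bash
cat >> h.py <<'E'
def yel(c):
    hsv=cv2.cvtColor(c["bgr"],cv2.COLOR_BGR2HSV); H,W=hsv.shape[:2]; yy,xx=np.mgrid[0:H,0:W]
    Wd=onz(c,np.c_[xx.ravel(),yy.ravel()],172)[:,:2]-AX
    r=np.hypot(*Wd.T).reshape(H,W)
    m=(hsv[...,0]>20)&(hsv[...,0]<36)&(hsv[...,1]>70)&(r>36)&(r<66)
    w=(hsv[...,1].astype(float))*m
    return np.array([(w*xx).sum(),(w*yy).sum()])/w.sum(),m.sum()
E
python3 - <<'E'
from h import *
ct=cam("top");cs=cam("scene")
(a,na),(b,nb)=yel(ct),yel(cs)
da,db=ray(ct,a)[0],ray(cs,b)[0]
s=np.linalg.lstsq(np.c_[da,-db],cs["p"]-ct["p"],rcond=None)[0]
P=ct["p"]+da*s[0];Q=cs["p"]+db*s[1]
print(a,na,b,nb,"P",P,"Q",Q,"gap",np.linalg.norm(P-Q))
M=(P+Q)/2; d=M[:2]-AX; print("ang",np.arctan2(d[1],d[0]),np.hypot(*d))
for z in(170,172,174,176):
  for c,p in((ct,a),(cs,b)):
    d=onz(c,p,z)[0][:2]-AX; print(z,np.arctan2(d[1],d[0]).round(3),np.hypot(*d).round(1))
# dial centre in both: white blob ellipse handled by hand
crop(ct,"t6.png",310,370,120,180,10)
E
```

```text
[352.41251222 137.46562398] 37 [348.69283388 229.06872964] 38 P [703.57161058 -71.98215566 170.53781239] Q [703.9479337  -71.70901399 170.66029674] gap 0.48086160457281346
ang -0.6183877301597214 54.93249015716497
170 -0.621 55.1
170 -0.606 54.3
172 -0.626 54.3
172 -0.63 56.5
174 -0.632 53.5
174 -0.652 58.8
176 -0.638 52.7
176 -0.672 61.1
```

View pics/t6.png

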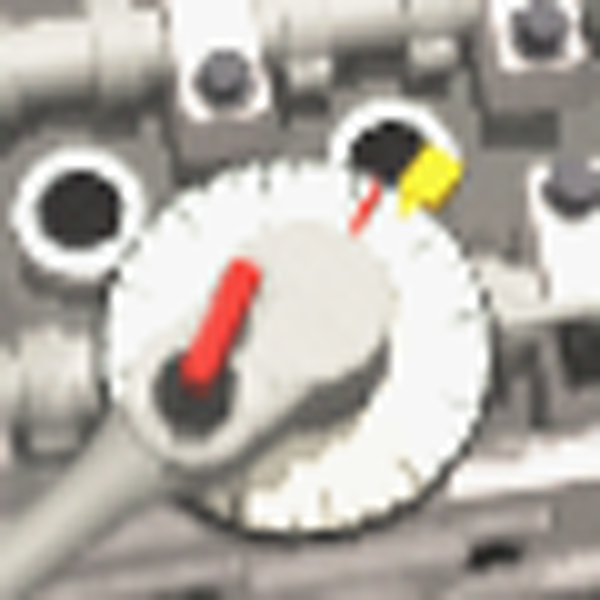

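```bash
python3 - <<'E'
from h import *
ct=cam("top");cs=cam("scene")
def A(c,p,z,off,f):
    d=onz(c,[off[0]+p[0]/f,off[1]+p[1]/f],z)[0][:2]-AX; return np.round([np.arctan2(d[1],d[0]),np.hypot(*d)],3)
for n,p in dict(nin=(353,232),ntip=(379,187),tabc=(432,178),tabpt=(404,210)).items(): print("top",n,A(ct,p,170.5,(310,120),10))
for n,p in dict(nin=(425,432),ntip=(490,486),tabtop=(475,517),tabpt=(455,500)).items(): print("scene",n,A(cs,p,170.5,(310,185),12))
# dial centre from white ring extremes (t6): left108 right492 top160 bottom533
print(onz(ct,[[310+30.0,120+34.6]],170))
E
```

```text
top nin [-0.44  32.419]
top ntip [-0.462 46.147]
top tabc [-0.66  55.323]
top tabpt [-0.649 44.145]
scene nin [-0.277 24.678]
scene ntip [-0.364 46.09 ]
scene tabtop [-0.541 52.478]
scene tabpt [-0.551 45.907]
[[658.54097484 -40.02441128 170.        ]]
```

{"method": "carry_out", "body": {
  "motion": [
    [-0.001, 0.009, 0, 0, 0, 4, 0.038],
    [-0.001, 0.009, 0, 0, 0, 4, 0.038],
    [0, 0, 0, 0, 0, 0, 0.038]
  ]
}}

```text
time_s: 13.0
tool_pos: [569.4, 94.0, 180.0]
orientation: [-0.001, 0.466, 0.885, -0.001]
wrist_force: [-2.1, -2.1, 0.2]
width: 37.9
```

```bash
cat > g.py <<'E'
from h import *
import sys
t=sys.argv[1]
pol()
c=cam("scene"); crop(c,f"s{t}.png",330,370,205,235,20)
c=look(f"x.png"); crop(c,f"t{t}.png",330,370,125,155,20)
E
python3 g.py 7
```

```text
t 13.0 pos [569.4  94.  180. ] xang 2.1729 tilt [ 0.0002 -0.0026] F [-2.1 -2.1  0.2] w 37.9 q [-0.48  0.51  0.36  1.78 -0.22  0.9   0.58]
r 161.2 rat(tcp) 0.365 rat(toolx) 0.352 z 180.0 tilt in tool y/x deg [-0.15  0.01]
blue n 69 [585.8  57.8 190. ] ratchet 0.312
```

View pics/s7.png

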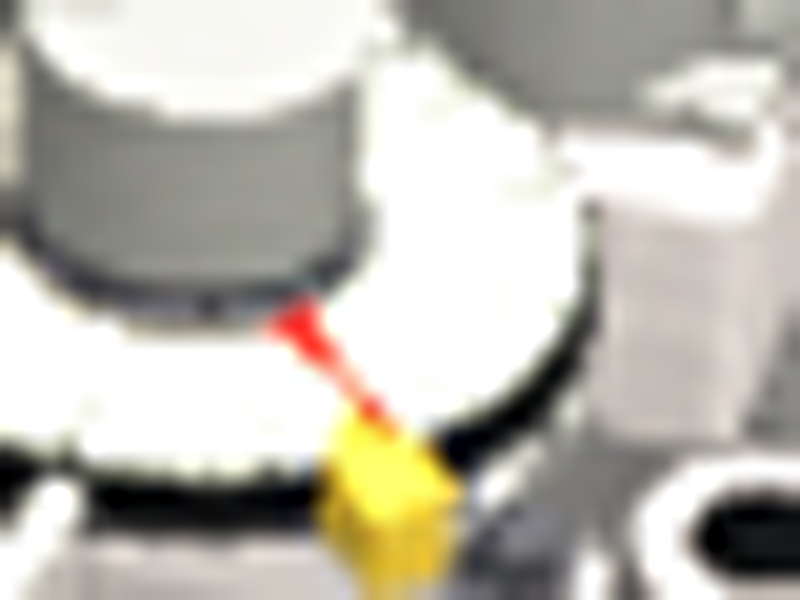

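View pics/t7.png

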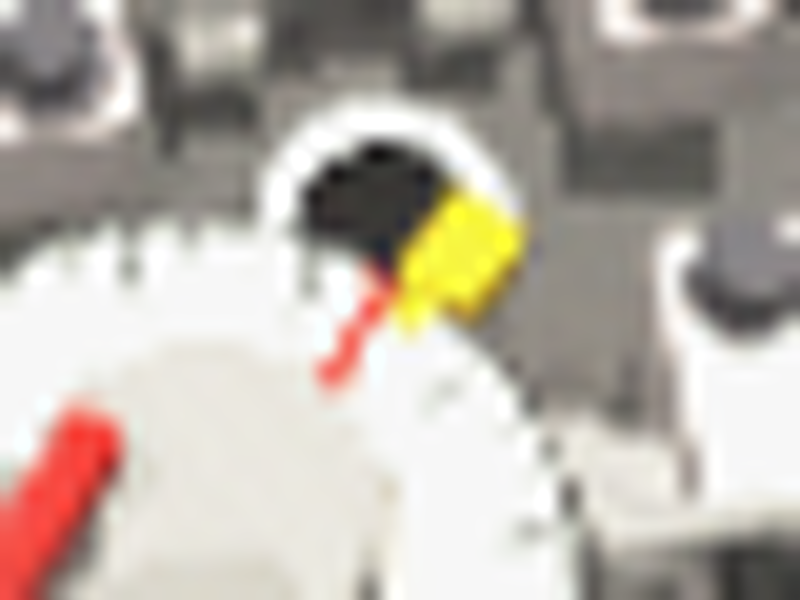

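{"method": "carry_out", "body": {
  "motion": [
    [-0.0005, 0.009, 0, 0, 0, 2.5, 0.038],
    [0, 0, 0, 0, 0, 0, 0.038]
  ]
}}

```text
time_s: 13.3
tool_pos: [575.1, 97.9, 180.0]
orientation: [-0.002, 0.483, 0.876, -0.002]
wrist_force: [-0.4, -0.4, 0.2]
width: 38.0
```

```bash
python3 g.py 8
```

```text
t 13.3 pos [575.1  97.9 180. ] xang 2.134 tilt [ 0.0015 -0.0043] F [-0.4 -0.4  0.2] w 38.0 q [-0.49  0.52  0.37  1.76 -0.23  0.91  0.54]
r 161.4 rat(tcp) 0.407 rat(toolx) 0.391 z 180.0 tilt in tool y/x deg [-0.25  0.09]
blue n 89 [590.1  62.1 190. ] ratchet 0.36
```

View pics/s8.png

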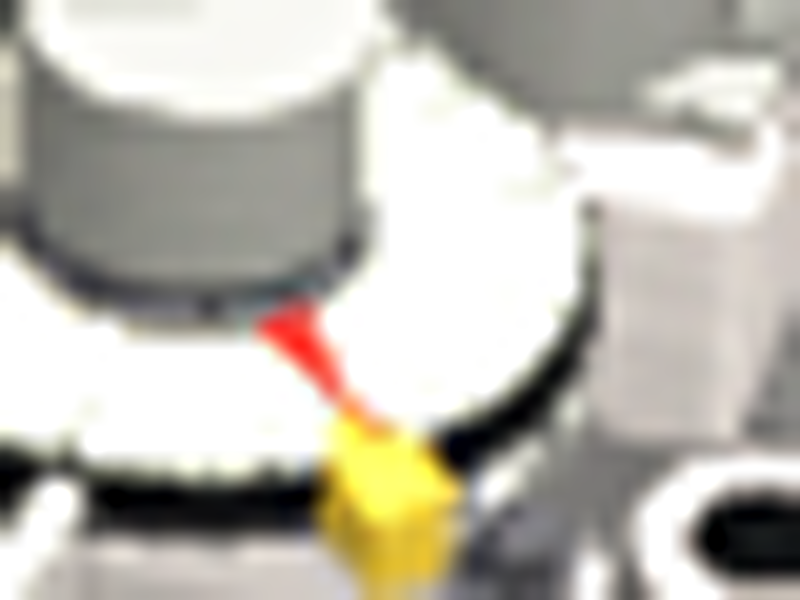

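View pics/t8.png

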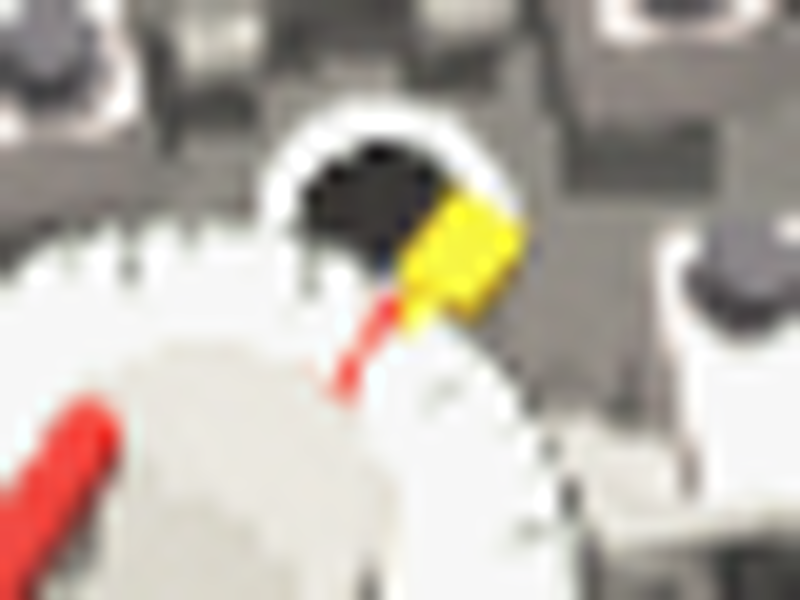

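{"method": "carry_out", "body": {
  "motion": [
    [-0.0003, 0.006, 0, 0, 0, 1, 0.038],
    [0, 0, 0, 0, 0, 0, 0.038]
  ]
}}

```text
time_s: 13.6
tool_pos: [578.5, 100.0, 180.0]
orientation: [-0.003, 0.49, 0.872, -0.002]
wrist_force: [-1.5, -0.8, -0.1]
width: 38.0
```

```bash
python3 g.py 9
```

```text
t 13.6 pos [578.5 100.  180. ] xang 2.118 tilt [ 0.0028 -0.0062] F [-1.5 -0.8 -0.1] w 38.0 q [-0.49  0.52  0.37  1.75 -0.23  0.92  0.53]
r 161.5 rat(tcp) 0.432 rat(toolx) 0.407 z 180.0 tilt in tool y/x deg [-0.35  0.16]
blue n 91 [592.9  64.8 190. ] ratchet 0.391
```

View pics/s9.png

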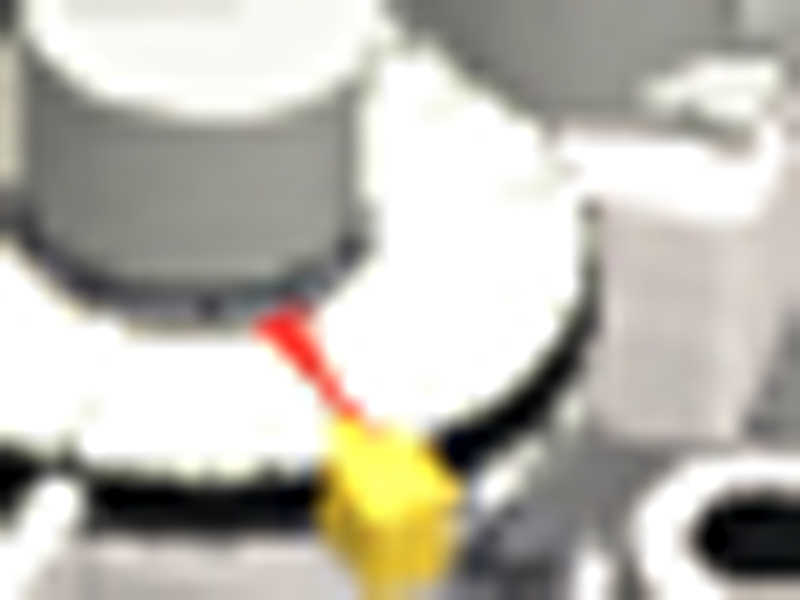

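View pics/t9.png

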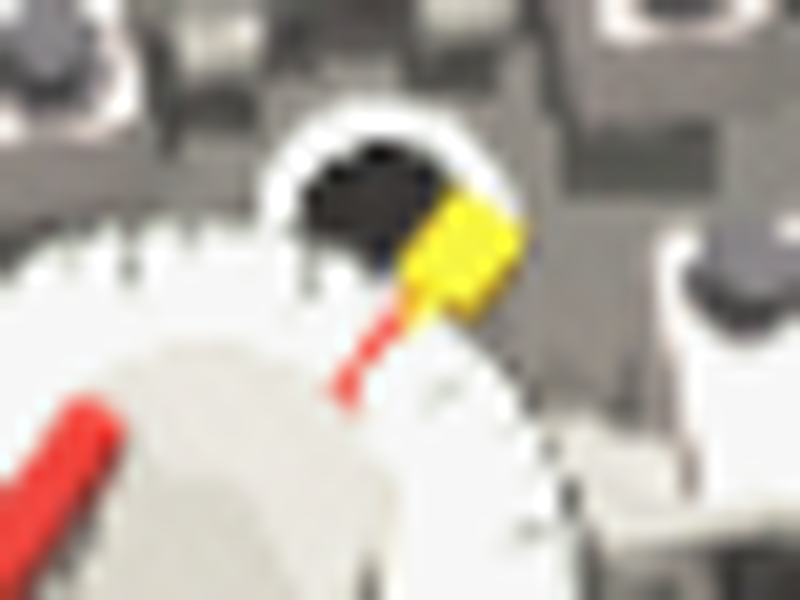

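{"method": "carry_out", "body": {
  "motion": [
    [0, -0.003, 0, 0, 0, 0, 0.045],
    [0, 0, -0.03, 0, 0, 0, 0.045],
    [0, 0, -0.04, 0, 0, 0, 0.03],
    [0, 0, -0.01, 0, 0, 0, 0],
    [0, 0, 0, 0, 0, 0, 0]
  ]
}}

```text
time_s: 14.2
tool_pos: [577.2, 98.7, 263.0]
orientation: [-0.001, 0.489, 0.872, -0.0]
wrist_force: [-0.1, 0.2, -0.0]
width: 1.6
```

```bash
python3 - <<'E'
from h import *
to([711.6,-91,245])
E
```

```text
t 14.2 pos [577.2  98.7 263. ] xang 2.1204 tilt [ 0.0019 -0.0016] F [-0.1  0.2 -0. ] w 1.6 q [-0.51  0.44  0.4   1.64 -0.19  1.1   0.49]
shift tool mm [-232.    15.5   17.6]
```

{"method": "carry_out", "body": {
  "motion": [
    [-0.045, 0.003, 0, 0, 0, 0, 0],
    [-0.045, 0.003, 0, 0, 0, 0, 0],
    [-0.045, 0.003, 0.004, 0, 0, 0, 0],
    [-0.045, 0.003, 0.005, 0, 0, 0, 0],
    [-0.045, 0.003, 0.005, 0, 0, 0, 0],
    [-0.01, 0, 0, 0, 0, 0, 0],
    [0, 0, 0, 0, 0, 0, 0]
  ]
}}

```text
time_s: 14.9
tool_pos: [717.3, -95.9, 239.0]
orientation: [-0.004, 0.484, 0.875, 0.001]
wrist_force: [0.5, 0.6, 0.7]
width: 0.1
```

```bash
python3 - <<'E'
from h import *
to([711.6,-91,245])
c=cam("wrist"); cv2.imwrite("pics/w12.png",c["bgr"])
E
```

```text
t 14.9 pos [717.3 -95.9 239. ] xang 2.1301 tilt [ 0.0074 -0.002 ] F [0.5 0.6 0.7] w 0.1 q [-0.12  0.68  0.38  1.27 -0.25  1.24  0.83]
shift tool mm [ 7.2 -2.3 -5.9]
```

View pics/w12.png

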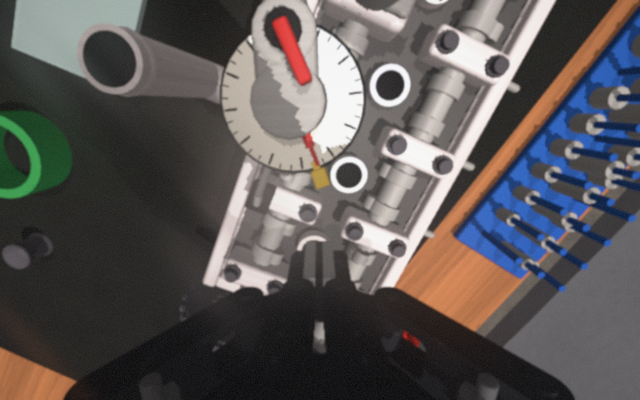

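Full dial visible with needle and tab near (315,165). Zooming in and measuring.

```bash
cat > m.py <<'E'
from h import *
import sys
o,Rt=st(); c=cam("wrist"); n=sys.argv[1]
cv2.imwrite(f"pics/{n}full.png",c["bgr"])
# dial: predicted centre, find dark rim circle by fitting ellipse on bright dial edge in the z=170 plane
S=6; N=130*S//1
# rectify dial plane: 10 px/mm? map world plane z=170 -> image (for measuring only)
s=5; n2=65*s
g=np.arange(-n2,n2)/s
X,Y=np.meshgrid(g,-g)
P=np.c_[(AX[0]+X).ravel(),(AX[1]+Y).ravel(),np.full(X.size,170.)]
uv=proj(c,P).astype(np.float32).reshape(2*n2,2*n2,2)
im=cv2.remap(c["bgr"],uv[...,0],uv[...,1],cv2.INTER_CUBIC)
im=cv2.resize(im,(600,600)); cv2.imwrite(f"pics/{n}.png",im)
E
python3 m.py d1
```

```text
t 14.95 pos [716.7 -95.4 238.9] xang 2.1303 tilt [ 0.0077 -0.0028] F [-1.3  0.  -0.1] w -0.1 q [-0.12  0.68  0.38  1.28 -0.25  1.24  0.83]
```

View pics/d1.png

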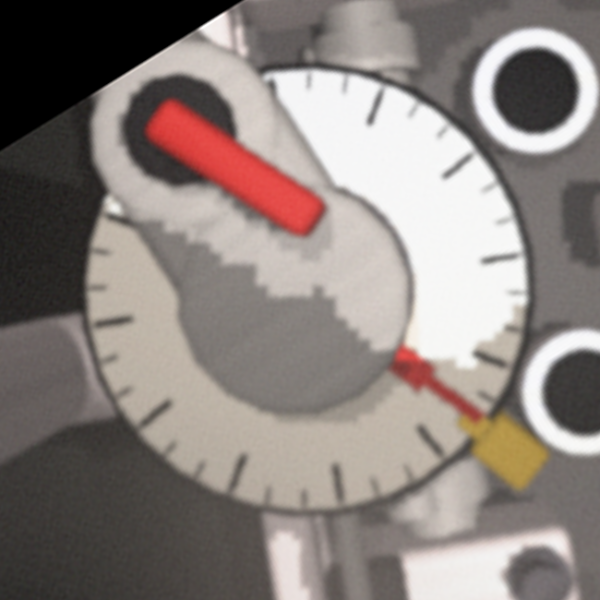

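```bash
python3 - <<'E'
import cv2
im=cv2.imread("pics/d1.png"); cv2.imwrite("pics/d1z.png",cv2.resize(im[340:500,380:560],None,fx=4.4,fy=3.7 if 0 else 4.4,interpolation=cv2.INTER_CUBIC)[:600])
E
```

```text
(no output)
```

View pics/d1z.png

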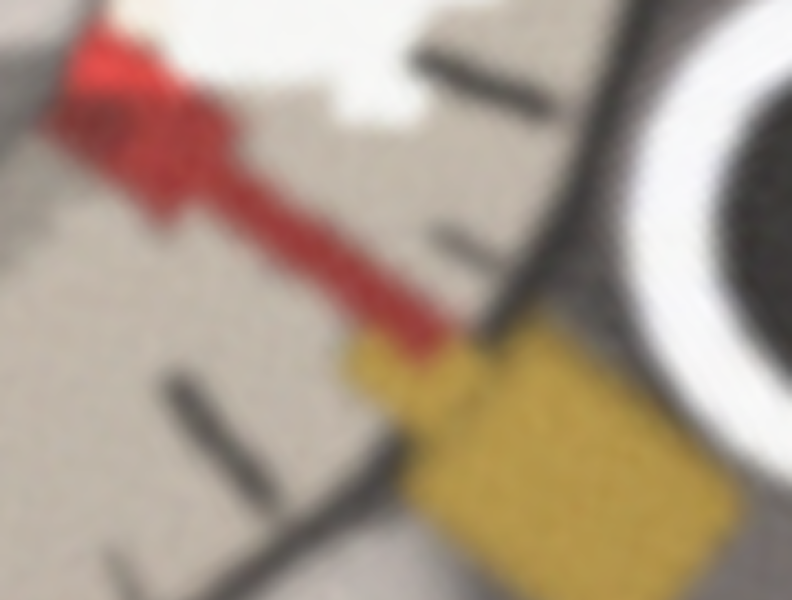

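```bash
cat > n.py <<'E'
import cv2,numpy as np,sys
im=cv2.imread(sys.argv[1]); h=cv2.cvtColor(im,cv2.COLOR_BGR2HSV).astype(int)
yy,xx=np.mgrid[0:600,0:600]
cx,cy=[float(v) for v in sys.argv[2:4]] if len(sys.argv)>3 else (308,289.5)
X=(xx-cx)/4.615;Y=-(yy-cy)/4.615;r=np.hypot(X,Y);a=np.degrees(np.arctan2(Y,X))
red=((h[...,0]<7)|(h[...,0]>174))&(h[...,1]>100)&(abs(a+38)<15)
yel=(h[...,0]>17)&(h[...,0]<35)&(h[...,1]>90)&(abs(a+38)<15)
for r0 in np.arange(28,62,1.):
    b=(r>=r0)&(r<r0+1)
    f=lambda m:(m&b).sum() and (np.percentile(a[m&b],3).round(2),np.percentile(a[m&b],97).round(2),a[m&b].mean().round(2))
    print(r0,"red",f(red),"yel",f(yel))
E
python3 n.py pics/d1.png
```

```text
28.0 red (np.float64(-42.7), np.float64(-31.94), np.float64(-37.33)) yel 0
29.0 red (np.float64(-42.47), np.float64(-31.96), np.float64(-37.2)) yel 0
30.0 red (np.float64(-42.24), np.float64(-32.02), np.float64(-37.17)) yel 0
31.0 red (np.float64(-42.08), np.float64(-32.28), np.float64(-37.16)) yel 0
32.0 red (np.float64(-40.68), np.float64(-33.7), np.float64(-37.04)) yel 0
33.0 red (np.float64(-39.06), np.float64(-35.14), np.float64(-37.07)) yel 0
34.0 red (np.float64(-38.78), np.float64(-35.28), np.float64(-37.08)) yel 0
35.0 red (np.float64(-38.72), np.float64(-35.43), np.float64(-37.03)) yel 0
36.0 red (np.float64(-38.67), np.float64(-35.56), np.float64(-37.14)) yel 0
37.0 red (np.float64(-38.66), np.float64(-35.33), np.float64(-36.96)) yel 0
38.0 red (np.float64(-38.58), np.float64(-35.22), np.float64(-36.94)) yel 0
39.0 red (np.float64(-38.23), np.float64(-35.33), np.float64(-36.76)) yel 0
40.0 red (np.float64(-38.33), np.float64(-35.3), np.float64(-36.82)) yel 0
41.0 red (np.float64(-38.29), np.float64(-35.34), np.float64(-36.82)) yel 0
42.0 red (np.float64(-38.56), np.float64
[... 1066 characters left out ...]
p.float64(-38.67))
53.0 red 0 yel (np.float64(-44.26), np.float64(-32.83), np.float64(-38.47))
54.0 red 0 yel (np.float64(-44.27), np.float64(-32.84), np.float64(-38.59))
55.0 red 0 yel (np.float64(-44.13), np.float64(-32.87), np.float64(-38.46))
56.0 red 0 yel (np.float64(-44.15), np.float64(-32.93), np.float64(-38.58))
57.0 red 0 yel (np.float64(-44.01), np.float64(-33.08), np.float64(-38.5))
58.0 red 0 yel (np.float64(-43.87), np.float64(-33.27), np.float64(-38.63))
59.0 red 0 yel (np.float64(-43.9), np.float64(-33.54), np.float64(-38.69))
60.0 red 0 yel (np.float64(-43.77), np.float64(-33.79), np.float64(-38.84))
61.0 red 0 yel (np.float64(-43.65), np.float64(-33.89), np.float64(-38.73))
```

```bash
python3 - <<'E'
from h import *
to([575,97.5,263])
E
```

```text
t 15.0 pos [716.6 -93.8 239.6] xang 2.1319 tilt [ 0.0083 -0.0019] F [-0.3  0.8  0.3] w 0.3 q [-0.12  0.68  0.38  1.28 -0.25  1.24  0.83]
shift tool mm [237.5 -18.1 -21.4]
```

{"method": "carry_out", "body": {
  "motion": [
    [0.03, -0.003, -0.015, 0, 0, 0, 0],
    [0.045, -0.003, -0.008, 0, 0, 0, 0],
    [0.045, -0.003, 0, 0, 0, 0, 0],
    [0.045, -0.003, 0, 0, 0, 0, 0.03],
    [0.045, -0.003, 0, 0, 0, 0, 0.045],
    [0.02, -0.002, 0, 0, 0, 0, 0.045],
    [0, 0, 0, 0, 0, 0, 0.045],
    [0, 0, 0, 0, 0, 0, 0.045]
  ]
}}

```text
time_s: 15.8
tool_pos: [566.2, 112.8, 265.6]
orientation: [-0.006, 0.475, 0.88, 0.005]
wrist_force: [0.3, 0.6, -0.3]
width: 44.7
```

```bash
python3 - <<'E'
from h import *
to([574.5,97,180]); pol()
c=cam("wrist"); cv2.imwrite("pics/w13.png",c["bgr"]); handle(c)
E
```

```text
t 15.8 pos [566.2 112.8 265.6] xang 2.1526 tilt [0.0164 0.0033] F [ 0.3  0.6 -0.3] w 44.7 q [-0.53  0.43  0.39  1.66 -0.2   1.1   0.51]
shift tool mm [-19.2  -2.1  85.3]
t 15.8 pos [566.2 112.8 265.6] xang 2.1526 tilt [0.0164 0.0033] F [ 0.3  0.6 -0.3] w 44.7 q [-0.53  0.43  0.39  1.66 -0.2   1.1   0.51]
r 178.8 rat(tcp) 0.408 rat(toolx) 0.372 z 265.6 tilt in tool y/x deg [0.19 0.94]
area 2007 grip [579.2  85.1 190. ] r 148.4 ratchet by axis 0.386 by own dir 0.387 axis offs 0.2
```

View pics/w13.png

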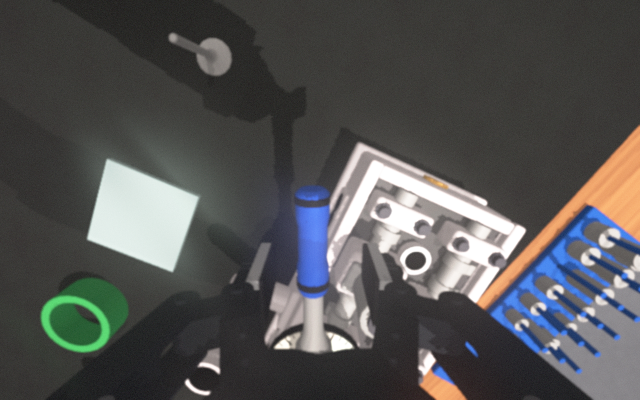

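{"method": "carry_out", "body": {
  "motion": [
    [-0.014, -0.002, 0.01, 0, -0.9, 0.8, 0.045],
    [0, 0, 0.02, 0, 0, 0, 0.045],
    [0, 0, 0.025, 0, 0, 0, 0.045],
    [0, 0, 0.022, 0, 0, 0, 0.045],
    [0, 0, 0.006, 0, 0, 0, 0.045],
    [0, 0, 0, 0, 0, 0, 0.038],
    [0, 0, 0, 0, 0, 0, 0.038]
  ]
}}

```text
time_s: 16.55
tool_pos: [577.7, 87.3, 177.4]
orientation: [0.005, 0.488, 0.873, -0.001]
wrist_force: [-0.2, -0.1, 0.1]
width: 38.6
```

```bash
python3 - <<'E'
from h import *
pol()
E
```

```text
t 16.55 pos [577.7  87.3 177.4] xang 2.1226 tilt [-0.0093  0.003 ] F [-0.2 -0.1  0.1] w 38.6 q [-0.48  0.52  0.38  1.77 -0.23  0.89  0.55]
r 151.0 rat(tcp) 0.386 rat(toolx) 0.402 z 177.4 tilt in tool y/x deg [ 0.17 -0.54]
```

{"method": "carry_out", "body": {
  "motion": [
    [0.004, 0.006, 0, 0, 0, 0.5, 0.038],
    [0, 0, 0, 0, 0, 0, 0.038]
  ]
}}

```text
time_s: 16.75
tool_pos: [581.7, 93.2, 178.7]
orientation: [0.006, 0.493, 0.87, -0.001]
wrist_force: [-0.7, 0.1, -1.4]
width: 37.7
```

```bash
python3 g.py 10
```

```text
t 16.75 pos [581.7  93.2 178.7] xang 2.1116 tilt [-0.0103  0.0042] F [-0.7  0.1 -1.4] w 37.7 q [-0.49  0.52  0.38  1.76 -0.23  0.9   0.53]
r 154.0 rat(tcp) 0.428 rat(toolx) 0.413 z 178.7 tilt in tool y/x deg [ 0.24 -0.59]
blue n 56 [592.9  60.1 190. ] ratchet 0.37
```

{"method": "carry_out", "body": {
  "motion": [
    [0, 0.005, 0, 0, 0, 0.8, 0.038],
    [0, 0, 0, 0, 0, 0, 0.038]
  ]
}}

```text
time_s: 17.05
tool_pos: [584.6, 94.8, 178.8]
orientation: [0.005, 0.499, 0.867, -0.002]
wrist_force: [-1.2, -1.5, -1.4]
width: 37.9
```

```bash
python3 g.py 11
```

```text
t 17.05 pos [584.6  94.8 178.8] xang 2.0966 tilt [-0.01   0.002] F [-1.2 -1.5 -1.4] w 37.9 q [-0.49  0.53  0.39  1.75 -0.23  0.9   0.52]
r 153.9 rat(tcp) 0.45 rat(toolx) 0.428 z 178.8 tilt in tool y/x deg [ 0.11 -0.57]
blue n 61 [595.8  62.  190. ] ratchet 0.399
```

View pics/t11.png

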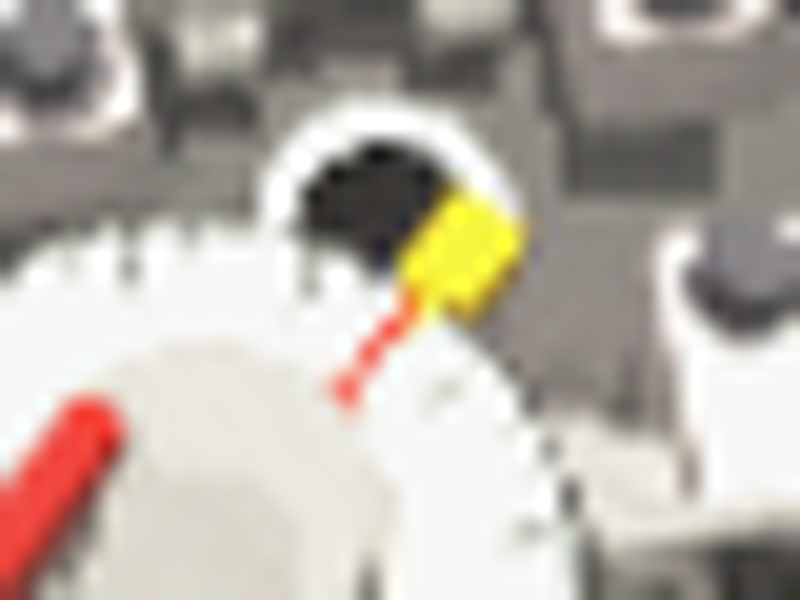

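View pics/s11.png

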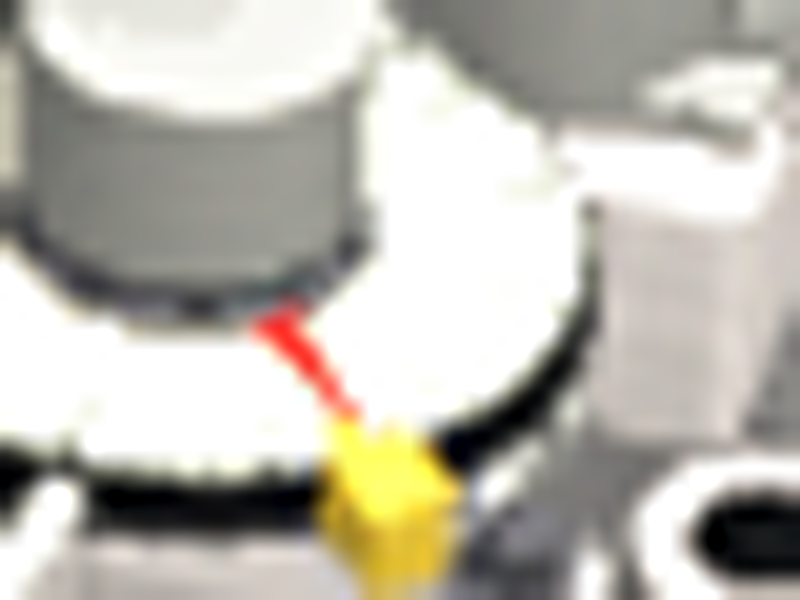

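{"method": "carry_out", "body": {
  "motion": [
    [0, -0.004, 0, 0, 0, 0, 0.045],
    [0, 0, -0.03, 0, 0, 0, 0.045],
    [0, 0, -0.04, 0, 0, 0, 0.03],
    [-0.02, 0, -0.01, 0, 0, 0, 0],
    [-0.045, 0.002, 0, 0, 0, 0, 0],
    [-0.045, 0.002, 0, 0, 0, 0, 0],
    [-0.045, 0.002, 0.003, 0, 0, 0, 0],
    [-0.045, 0.002, 0.003, 0, 0, 0, 0],
    [-0.02, 0, 0.003, 0, 0, 0, 0],
    [0, 0, 0, 0, 0, 0, 0]
  ]
}}

```text
time_s: 18.15
tool_pos: [706.1, -94.8, 258.7]
orientation: [0.01, 0.495, 0.869, 0.004]
wrist_force: [-0.1, 0.1, 0.0]
width: -0.0
```

```bash
python3 m.py d2
```

```text
t 18.15 pos [706.1 -94.8 258.7] xang 2.1065 tilt [-0.0135  0.0168] F [-0.1  0.1  0. ] w -0.0 q [-0.14  0.64  0.4   1.31 -0.25  1.22  0.81]
```

View pics/d2.png

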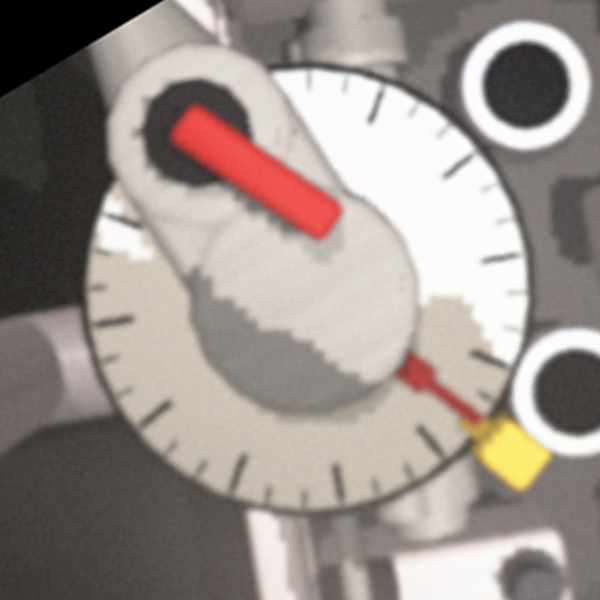

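```bash
python3 n.py pics/d2.png 307 289 | awk '$1>=33 && $1<60'; python3 - <<'E'
import cv2
im=cv2.imread("pics/d2.png"); cv2.imwrite("pics/d2z.png",cv2.resize(im[340:500,380:560],None,fx=3.7,fy=3.7,interpolation=cv2.INTER_CUBIC))
E
```

```text
33.0 red (np.float64(-40.02), np.float64(-34.92), np.float64(-37.48)) yel 0
34.0 red (np.float64(-39.42), np.float64(-35.88), np.float64(-37.71)) yel 0
35.0 red (np.float64(-39.3), np.float64(-36.13), np.float64(-37.68)) yel 0
36.0 red (np.float64(-39.18), np.float64(-36.0), np.float64(-37.61)) yel 0
37.0 red (np.float64(-39.04), np.float64(-36.03), np.float64(-37.51)) yel 0
38.0 red (np.float64(-39.05), np.float64(-36.05), np.float64(-37.56)) yel 0
39.0 red (np.float64(-39.03), np.float64(-36.16), np.float64(-37.6)) yel 0
40.0 red (np.float64(-39.12), np.float64(-36.16), np.float64(-37.63)) yel 0
41.0 red (np.float64(-38.97), np.float64(-36.12), np.float64(-37.54)) yel 0
42.0 red (np.float64(-39.14), np.float64(-36.14), np.float64(-37.63)) yel 0
43.0 red (np.float64(-38.91), np.float64(-36.1), np.float64(-37.53)) yel (np.float64(-40.99), np.float64(-40.61), np.float64(-40.8))
44.0 red (np.float64(-38.69), np.float64(-36.16), np.float64(-37.42)) yel (np.float64(-41.66), np.float64(-40.29), np.float64(-41.0))
45.0 red (np.float64(-38.4), np.float64(-36.28), np.float64(-37.35)) yel (np
[... 471 characters left out ...]
), np.float64(-38.29))
51.0 red 0 yel (np.float64(-44.43), np.float64(-32.51), np.float64(-38.48))
52.0 red 0 yel (np.float64(-44.5), np.float64(-32.53), np.float64(-38.5))
53.0 red 0 yel (np.float64(-44.67), np.float64(-32.7), np.float64(-38.72))
54.0 red 0 yel (np.float64(-44.52), np.float64(-33.02), np.float64(-38.71))
55.0 red 0 yel (np.float64(-44.53), np.float64(-33.4), np.float64(-39.04))
56.0 red 0 yel (np.float64(-44.5), np.float64(-33.64), np.float64(-39.0))
57.0 red 0 yel (np.float64(-44.24), np.float64(-33.87), np.float64(-39.11))
58.0 red 0 yel (np.float64(-44.25), np.float64(-33.93), np.float64(-39.07))
59.0 red 0 yel (np.float64(-44.11), np.float64(-33.93), np.float64(-39.07))
```

View pics/d2z.png

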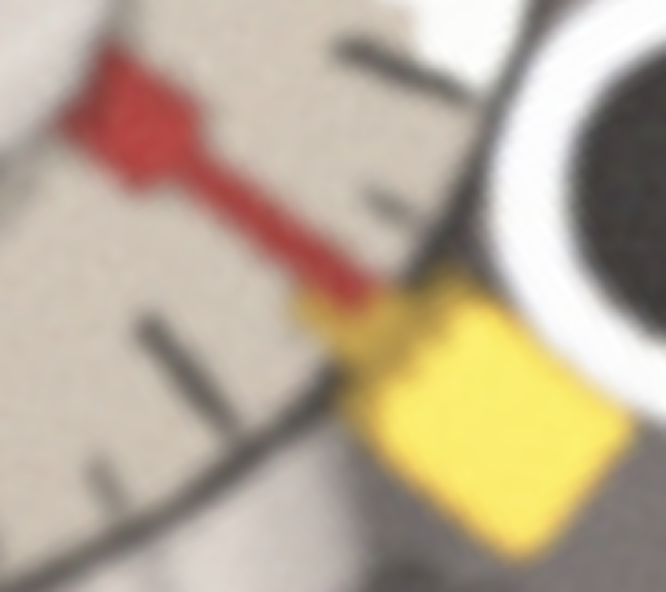

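{"method": "carry_out", "body": {
  "motion": [
    [0.03, -0.002, -0.006, 0, 0, 0, 0],
    [0.045, -0.002, -0.002, 0, 0.5, 0, 0],
    [0.045, -0.002, 0, 0, 0, 0, 0],
    [0.045, -0.002, 0, 0, 0, 0, 0.03],
    [0.03, -0.002, 0, 0, 0, 0, 0.045],
    [0.01, 0, 0, 0, 0, 0, 0.045],
    [0, 0, 0, 0, 0, 0, 0.045]
  ]
}}

```text
time_s: 18.9
tool_pos: [584.5, 92.0, 266.7]
orientation: [0.006, 0.49, 0.872, 0.01]
wrist_force: [0.7, -0.7, -0.1]
width: 44.9
```

```bash
python3 - <<'E'
from h import *
to([582,92.2,179]); pol()
c=cam("wrist"); handle(c)
E
```

```text
t 18.9 pos [584.5  92.  266.7] xang 2.1172 tilt [-0.0002  0.0239] F [ 0.7 -0.7 -0.1] w 44.9 q [-0.5   0.44  0.42  1.64 -0.21  1.08  0.52]
shift tool mm [ 1.5 -4.2 87.6]
t 18.9 pos [584.5  92.  266.7] xang 2.1172 tilt [-0.0002  0.0239] F [ 0.7 -0.7 -0.1] w 44.9 q [-0.5   0.44  0.42  1.64 -0.21  1.08  0.52]
r 151.6 rat(tcp) 0.44 rat(toolx) 0.408 z 266.7 tilt in tool y/x deg [ 1.37 -0.01]
area 286 grip [556.7 123.1 190. ] r 192.5 ratchet by axis 0.394 by own dir 1.956 axis offs 192.5
area 2055 grip [579.7  87.5 190. ] r 150.2 ratchet by axis 0.398 by own dir 0.356 axis offs -6.4
```

{"method": "carry_out", "body": {
  "motion": [
    [0.003, -0.004, 0.01, 1.3, 0, 0, 0.045],
    [0, 0, 0.02, 0, 0, 0, 0.045],
    [0, 0, 0.025, 0, 0, 0, 0.045],
    [0, 0, 0.022, 0, 0, 0, 0.045],
    [0, 0, 0.006, 0, 0, 0, 0.045],
    [0, 0, 0, 0, 0, 0, 0.038],
    [0, 0, 0, 0, 0, 0, 0.038]
  ]
}}

```text
time_s: 19.65
tool_pos: [583.3, 82.8, 178.9]
orientation: [0.001, 0.495, 0.869, -0.003]
wrist_force: [-0.3, 0.5, 0.2]
width: 37.6
```

```bash
python3 - <<'E'
from h import *
pol()
E
```

```text
t 19.65 pos [583.3  82.8 178.9] xang 2.1054 tilt [-0.0054 -0.0046] F [-0.3  0.5  0.2] w 37.6 q [-0.48  0.53  0.39  1.75 -0.24  0.91  0.55]
r 144.3 rat(tcp) 0.402 rat(toolx) 0.419 z 178.9 tilt in tool y/x deg [-0.26 -0.31]
```

{"method": "carry_out", "body": {
  "motion": [
    [0.009, 0.004, 0, 0, 0, 0.5, 0.038],
    [0.001, 0.002, 0, 0, 0, 0, 0.038],
    [0, 0, 0, 0, 0, 0, 0.038]
  ]
}}

```text
time_s: 19.95
tool_pos: [583.6, 94.6, 180.5]
orientation: [0.002, 0.5, 0.866, -0.003]
wrist_force: [-1.2, -1.8, -0.1]
width: 37.8
```

```bash
python3 g.py 12
```

```text
t 19.95 pos [583.6  94.6 180.5] xang 2.0947 tilt [-0.006  -0.0041] F [-1.2 -1.8 -0.1] w 37.8 q [-0.5   0.53  0.4   1.74 -0.24  0.92  0.52]
r 154.3 rat(tcp) 0.443 rat(toolx) 0.43 z 180.5 tilt in tool y/x deg [-0.24 -0.34]
blue n 63 [595.5  62.4 190. ] ratchet 0.399
```

{"method": "carry_out", "body": {
  "motion": [
    [0, 0.005, 0, 0, 0, 0.8, 0.038],
    [0, 0, 0, 0, 0, 0, 0.038]
  ]
}}

```text
time_s: 20.25
tool_pos: [586.7, 96.5, 180.5]
orientation: [0.001, 0.506, 0.862, -0.004]
wrist_force: [-2.2, -0.5, -0.6]
width: 38.0
```

```bash
python3 g.py 13
```

```text
t 20.25 pos [586.7  96.5 180.5] xang 2.0794 tilt [-0.0052 -0.0062] F [-2.2 -0.5 -0.6] w 38.0 q [-0.5   0.54  0.4   1.73 -0.24  0.93  0.51]
r 154.4 rat(tcp) 0.467 rat(toolx) 0.445 z 180.5 tilt in tool y/x deg [-0.36 -0.3 ]
blue n 68 [597.9  64.2 190. ] ratchet 0.424
```

View pics/t13.png

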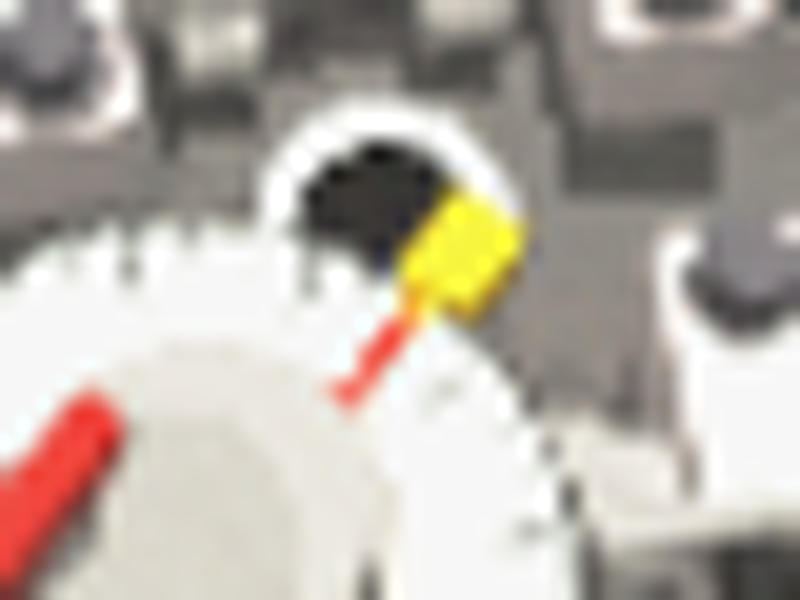

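Needle tip meets the neck of the tab around (412,312). Back off and check with the wrist camera.

{"method": "carry_out", "body": {
  "motion": [
    [0, -0.004, 0, 0, 0, 0, 0.045],
    [0, 0, -0.03, 0, 0, 0, 0.045],
    [0, 0, -0.04, 0, 0, 0, 0.03],
    [-0.02, 0, -0.01, 0, 0, 0, 0],
    [-0.045, 0.003, 0, 0, 0, 0, 0],
    [-0.045, 0.003, 0, 0, 0, 0, 0],
    [-0.045, 0.003, 0.004, 0, 0, 0, 0],
    [-0.045, 0.003, 0.005, 0, 0, 0, 0],
    [-0.02, 0, 0.004, 0, 0, 0, 0],
    [0, 0, 0, 0, 0, 0, 0]
  ]
}}

```text
time_s: 21.35
tool_pos: [709.7, -94.2, 255.2]
orientation: [0.007, 0.502, 0.865, 0.002]
wrist_force: [-0.0, 0.4, -0.4]
width: 0.4
```

```bash
python3 m.py d3;  python3 - <<'E'
import cv2
im=cv2.imread("pics/d3.png"); cv2.imwrite("pics/d3z.png",cv2.resize(im[340:500,380:560],None,fx=3.7,fy=3.7,interpolation=cv2.INTER_CUBIC))
E
```

```text
t 21.35 pos [709.7 -94.2 255.2] xang 2.0888 tilt [-0.0097  0.0097] F [-0.   0.4 -0.4] w 0.4 q [-0.15  0.65  0.41  1.3  -0.26  1.23  0.79]
```

View pics/d3.png

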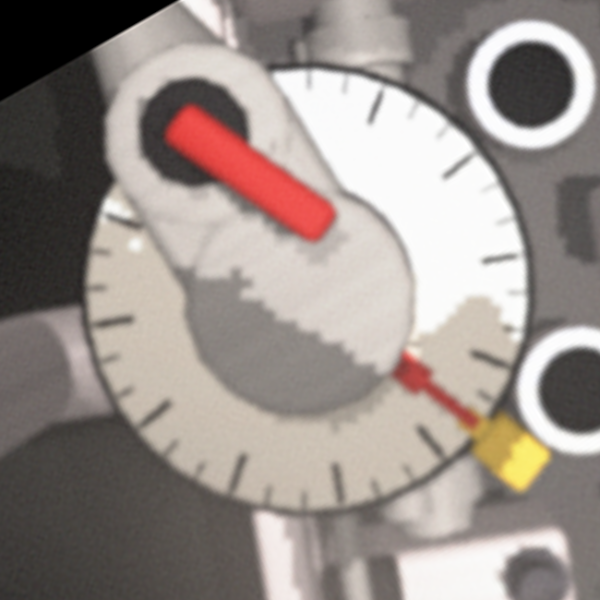

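View pics/d3z.png

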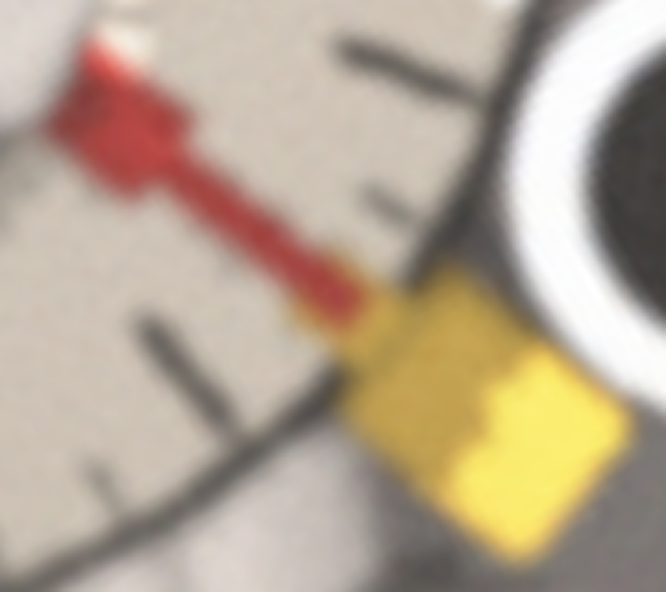

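```bash
python3 n.py pics/d3.png 307 289 | awk '$1>=35 && $1<60'
```

```text
35.0 red (np.float64(-40.55), np.float64(-37.11), np.float64(-38.84)) yel 0
36.0 red (np.float64(-40.55), np.float64(-37.11), np.float64(-38.81)) yel 0
37.0 red (np.float64(-40.44), np.float64(-37.29), np.float64(-38.86)) yel 0
38.0 red (np.float64(-40.33), np.float64(-37.16), np.float64(-38.73)) yel 0
39.0 red (np.float64(-40.31), np.float64(-37.15), np.float64(-38.74)) yel 0
40.0 red (np.float64(-40.25), np.float64(-37.21), np.float64(-38.73)) yel 0
41.0 red (np.float64(-40.26), np.float64(-37.37), np.float64(-38.81)) yel 0
42.0 red (np.float64(-40.24), np.float64(-37.19), np.float64(-38.71)) yel 0
43.0 red (np.float64(-40.04), np.float64(-37.17), np.float64(-38.58)) yel 0
44.0 red (np.float64(-39.78), np.float64(-37.49), np.float64(-38.65)) yel (np.float64(-41.86), np.float64(-41.82), np.float64(-41.84))
45.0 red (np.float64(-39.77), np.float64(-37.64), np.float64(-38.69)) yel (np.float64(-41.9), np.float64(-36.95), np.float64(-40.92))
46.0 red (np.float64(-39.42), np.float64(-38.03), np.float64(-38.78)) yel (np.float64(-41.63), np.float64(-35.93), np.float64(-39.06))
47.0 red 0 y
[... 272 characters left out ...]
float64(-38.21))
51.0 red 0 yel (np.float64(-44.32), np.float64(-32.58), np.float64(-38.51))
52.0 red 0 yel (np.float64(-44.33), np.float64(-32.59), np.float64(-38.45))
53.0 red 0 yel (np.float64(-44.35), np.float64(-32.63), np.float64(-38.52))
54.0 red 0 yel (np.float64(-44.35), np.float64(-32.83), np.float64(-38.52))
55.0 red 0 yel (np.float64(-44.37), np.float64(-33.04), np.float64(-38.77))
56.0 red 0 yel (np.float64(-44.38), np.float64(-33.17), np.float64(-38.72))
57.0 red 0 yel (np.float64(-44.38), np.float64(-33.19), np.float64(-38.81))
58.0 red 0 yel (np.float64(-44.25), np.float64(-33.37), np.float64(-38.79))
59.0 red 0 yel (np.float64(-44.11), np.float64(-33.55), np.float64(-38.84))
```

```bash
python3 - <<'E'
from h import *
c=cam("scene"); a=cv2.imread("pics/scene0.png"); 
cv2.imwrite("pics/end.png",c["bgr"])
E
```

```text
(no output)
```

View pics/end.png

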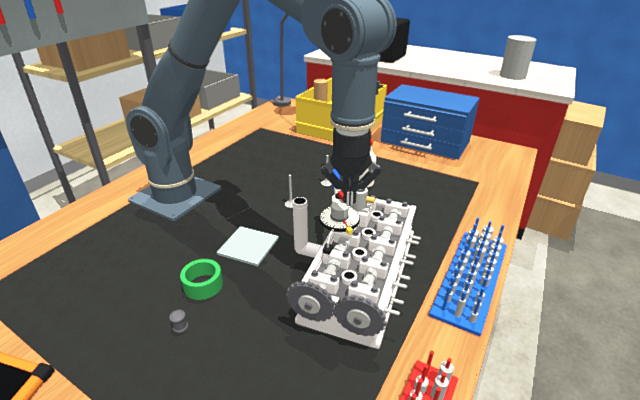

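The tape, plate, cup and valves are where they were: tape (201,279), cup (178,321), plate (248,245). The bottle is hidden behind the gripper, but nothing went near it. The arm is clear, so I'm handing in.

```bash
python3 - <<'E'
from rig import robot
print(robot.job_done())
E
```

```text
the job is handed in; nothing more can be done
None
```

The bolt is tightened to the yellow tab, and the job was handed in at about 21.5 s of the 56 s allowed. I pushed the red lever across to its tighten stop. I then turned the bolt with three clockwise handle strokes, the last finished in small steps. The arm was lifted clear before hand-in and the ratchet is still on the bolt.

- **Needle against tab:** the last wrist picture puts the needle at -38.7°, the tab's neck at -38.8° and its body at about -38.6°. That is lined up to within about 0.2°, with yellow showing on both sides of the needle.
- **Bolt never loosened:** on the two return swings the needle stayed put within the scene camera's reading noise of about 0.03 rad.
- **Dial readings that disagreed:** the automatic top-camera needle reading was thrown off by the red lever during the strokes. I used the scene and wrist cameras and hand-picked points instead.
- **Loose things:** in the last scene picture the tape, cup, plate and the visible valve are where they were at the start. The second valve is only partly visible and the bottle is hidden behind the gripper, so I could not confirm the bottle by eye; no move went near it.
- **Forces:** the highest wrist force I read was about 18 N, when the lever met its stop; the handle swung about 0.1 rad clockwise at that moment.

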